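# Lock the head stage on the filter column and change the feed over

## Robot

A 6-joint arm with a two-finger parallel gripper is mounted at the origin on a cart in front of the work surface, level with it; the furniture and walls round the work are solid. World frame = base frame: x ahead of the robot, y to its left, z up, the work surface at z = 0. Lengths are in mm, angles in rad, forces in N, time in s.
With the tool pointing down it reaches from about 325 to 850 mm from the base axis. Payload 15.5 kg.
Tool frame: the origin (TCP) lies between the finger pads; the fingertips stand 8 mm ahead of it and the grasp point (between the pads) lies 11 mm behind it; z points along the fingers, y is the line along which they close (so a half turn about z gives the same grasp; the last joint's range is limited). The gripper opens to 91 mm and grips with 3 to 60 N. Pads are 32 mm wide; open, the fingers measure 118 mm over their backs; the gripper's body (76 mm by 178 mm) begins 60 mm behind the grasp point.
Start: joints at [-1.28, 0.494, 1.345, -0, 1.302, -0.096], TCP at [235.189, -579.062, 221.915] pointing down, gripper open.
Joint ranges: [-2.91, 2.91], [-0.82, 2.16], [0.22, 2.67], [-1.22, 4.37], [0.12, 2.79], [-3.08, 3.08]. Speed limits (rad/s): [1.89, 1.89, 2.57, 3.01, 3.01, 3.01].

## Interface

Orientations are given as a unit quaternion [w, x, y, z].
In Python, from workcell import readout, viewer, ticket gives the robot as it stands. The module is installed in compiled form; this text tells all that it offers.
- The arm moves only by the tool apply_moves, never from a script. Its argument "series" is a list of rows, each an object of numbers: "x", "y", "z": the shift along the tool's x, y, z in m; "ax", "ay", "az": the turn, a rotation vector about the tool's x, y, z in degrees; "jaw": the closure, from 0 (fully open) to 1 (shut). A call has 1 to 8 rows; each row shifts and turns the commanded pose from where the row before left it, along the tool's axes as they then stand; what a row does not reach is not made up. A row lasts 1/10 s, in which the tool goes at most 50 mm and 8.59 degrees, less where a joint would pass 70% of its speed; a pose out of reach is approached as far as the arm can. A call is refused whole if a number of a shift passes 0.05 or a number of a turn 8.59, either way. A call with a gripper value outside its range is refused whole. The fingers move at their own pace and stop on an object; the grip force is fixed at half the most. Time passes only in rows, so rows that do not move let the fingers close. It gives the time, the measured TCP pose, the force, the opening and the grip force at its end, in the units of the state.
- readout.get_state(): the state, without advancing time (a new reading comes with each control period).
- viewer.camera(name): name is "side" or "top"; returns the picture (400x640x3 uint8, blue, green, red); there is no depth.
- viewer.get_calibration(name): a dict with "fx", "fy", "cx", "cy" (pixels), "view" (4x4, takes a point from world to camera coordinates). Camera axes: x right, y up, looking along -z (the intrinsics and any distortion apply to the point x, -y, -z); pixel columns grow to the right and rows downward; lengths in mm; the calibration is good to about 2 mm. A picture is of the moment at which its call begins. get_calibration takes no time and is no camera call.
- ticket.finish_job(): hands the job in; it is judged then, once.
The state is a dict: "time_s": time; "joints": joint angles; "joint_vel": joint speeds; "joint_torque": joint torques, N m; "tcp_pos": TCP position; "ee_rot": TCP orientation; "ft_force": force on the tool from outside, world axes, zero at the start; "torque": the same for the moment, N m; "opening": finger opening in mm; "finger_force": force on a finger pad.
Only numpy, scipy, OpenCV 4.12 (cv2) and the standard library are available. Lean on these libraries where they do the work, as an engineer would, in place of code of your own. Each camera call takes 0.05 s, during which the arm holds its last target. There are 200 camera calls.

## Task

Fit the loose filter head onto the lug neck of the bench filter column: set it on the neck, feel for the place where its two slots drop over the lugs, press it down against the spring and turn it about a quarter turn clockwise (seen from above) until it springs up into its lock, and let go. Then change the feed: move the switch lever from the side where it leans to centre off (upright), stop there for a good second, and move it on all the way over to the other side. Leave the tape measure, the washer box and the timber block where they are.

Things in the scene. Friction and masses are not known exactly. Their poses are not given: they have to be found in the camera images.
- head_center (a point): Centre of the loose filter head, half-way up (50 mm above its lower rim, on its axis). Grey round part, 105 mm high in all, 0.15 to 0.3 kg, standing upright on the worktop. Grip it at any yaw on its smooth round body, 60 mm in diameter, 40 to 94 mm above the rim; above that is only a small plug. Below is a hollow skirt (see head_rim).
- head_rim (a point): Centre of the head's lower rim, z up. Skirt 62 mm outside, 44 mm inside, hollow 36 mm deep. Two opposite L-slots go through its wall: the open entries, 34 degrees wide, lie at this frame's +x and -x; from each a channel runs 80 degrees counter-clockwise from above, its ledge 9 mm above the rim; at its end a notch, 4 mm lower, takes the lug when the head springs up.
- neck_shoulder (a point): Point on the fixed filter column's axis at its shoulder, 70 mm above the worktop; z up, yaw of the square foot (110 mm); a brass inlet points to -x. Height of the head's rim over it: 19.5 mm resting on the lugs; 10.5 when the slots have dropped over the lugs; pressed to 0 to 2.5 (0 is the stop) it can be turned; 6.5 when locked. Let go unlocked, it stays at 2.5 or rises to 10.5.
- neck_top (a point): Top of the column's neck (40 mm diameter, 28 mm high, coned at the top). Two opposite steel lugs on it, 8 mm wide and high, reach 29 mm from the axis, 11.5 to 19.5 mm above the shoulder. Their line lies anywhere within 36 degrees either side of this frame's x axis; no reading tells where: look or feel. The neck does not turn by hand.
- plate_top (a point): Top of the sprung steel plate round the neck when free, 10.5 mm above the shoulder, on the axis. It pushes the head up: pressing the head to 1 or 2 mm above the shoulder takes about 10 N more than the head's weight.
- lever_grip (a point): Middle of the lever's black hand grip (round, 22 mm diameter, 42 mm long along the lever), 68 mm from the lever's pivot; the grip's end is 90 mm from the pivot.
- lever_pivot (a point): Pivot of the switch lever, 55 mm above the worktop, on the fixed grey changeover switch box (80 x 130 x 50 mm with an aluminium plate on top). The pivot's axis is this frame's x axis; the lever swings to and fro along its y axis; z is up.
- lever (a joint): Angle of the switch lever, rad: 0 is upright (centre off), +0.6 is fully over towards the box's -y side, -0.6 fully over towards its +y side. It starts near +0.55. Stiff: it stays where it is left; about 2 N at the grip moves it.
- tape_measure_mid (a point): Middle of the yellow tape measure, 82 x 33 x 69 mm, a bystander.
- washer_box_mid (a point): Middle of the washer box, a white carton with a dark green band, 64 x 100 x 42 mm, a bystander.
- timber_block_mid (a point): Middle of the timber block, 40 x 100 x 45 mm, a bystander.

How it is judged (in metres and radians):
On the way, in this order (a step that is already met when the one before it is completed fails the run):
1. the head is locked on the neck and let go (z of head_center in the frame of neck_shoulder between 0.0545 and 0.0585 m and horizontal distance between head_center and neck_shoulder below 0.006 m and angle between head_center's own z axis and vertical below 0.08 rad and contact force between the fingers and head below 0.3 N and value of joint lever above 0.35 rad), for 0.2 s.
2. the lever rests at centre off (value of joint lever between -0.15 and 0.15 rad and velocity of joint lever between -0.1 and 0.1 rad/s), for 0.8 s.
3. the lever is fully over on the other side (value of joint lever below -0.5 rad), for 0.2 s.
At the end, for the whole second after the job is handed in: The head is locked on the column (its lower rim 4.5 to 8.5 mm above the shoulder, within 6 mm of the axis, tilted less than 0.08 rad) and at rest, and the lever is over on the other side (joint below -0.5 rad), after resting at centre off (within 0.15 rad) for 0.8 s (z of head_center in the frame of neck_shoulder between 0.0545 and 0.0585 m and horizontal distance between head_center and neck_shoulder below 0.006 m and angle between head_center's own z axis and vertical below 0.08 rad and value of joint lever below -0.5 rad and linear speed of head below 0.01 m/s); the robot touches nothing.
It fails at once if the tape measure is moved by more than 30 mm (distance of tape_measure_mid from where it was at the start of the episode above 0.03 m).
It fails at once if the washer box is moved by more than 30 mm (distance of washer_box_mid from where it was at the start of the episode above 0.03 m).
It fails at once if the timber block is moved by more than 30 mm (distance of timber_block_mid from where it was at the start of the episode above 0.03 m).
It also fails if it takes over 72 s, if anything falls off the work surface, if the arm or the gripper's body presses on something with over 40 N, if the wrist force passes 120 N, or if a joint passes its speed limit or range.

## Working session

There is one attempt and no reset: what is moved stays moved. The work goes in short steps, Python scripts to look and compute and a tool call to move; the robot and the scene stay as the last step left them, time stands still between calls to the robot, and variables do not carry over. Pictures are saved under pics/ and viewed, at most 10 in all, crops included, and the job is handed in when it is done.

Besides the shell and the picture viewer there is one more tool, called in YAML: its name, and indented under it one key for each argument. apply_moves: Moves the arm, as the interface text tells. Its arguments: {"type":"object","properties":{"series":{"type":"array","items":{"type":"object","properties":{"x":{"type":"number"},"y":{"type":"number"},"z":{"type":"number"},"ax":{"type":"number"},"ay":{"type":"number"},"az":{"type":"number"},"jaw":{"type":"number"}}}}},"required":["series"]}

```bash
mkdir -p pics; cat > h.py <<'E'
import numpy as np, cv2
from workcell import readout, viewer, ticket
def ray(cam,u,v):
    c=viewer.get_calibration(cam); V=np.array(c["view"]); R=V[:3,:3]; o=-R.T@V[:3,3]
    d=R.T@np.array([(u-c["cx"])/c["fx"],-(v-c["cy"])/c["fy"],-1.]); return o,d/np.linalg.norm(d)
def onz(cam,u,v,z):
    o,d=ray(cam,u,v); return o+d*(z-o[2])/d[2]
def proj(cam,p):
    c=viewer.get_calibration(cam); V=np.array(c["view"]); q=V[:3,:3]@np.array(p)+V[:3,3]
    return c["cx"]+c["fx"]*q[0]/-q[2], c["cy"]-c["fy"]*q[1]/-q[2]
E
python3 - <<'E'
from h import *
for n in("side","top"):
    cv2.imwrite(f"pics/{n}0.png",viewer.camera(n)); c=viewer.get_calibration(n)
    print(n,{k:(v if k!="view" else np.round(v,3).tolist()) for k,v in c.items()}, ray(n,320,200))
print(readout.get_state())
E
```

```text
side {'fx': 377.1037470225749, 'fy': 377.1037470225749, 'cx': 324.57893511413965, 'cy': 193.77350797951098, 'view': [[0.998, -0.065, 0.022, -604.91], [0.012, 0.482, 0.876, -111.616], [-0.067, -0.874, 0.482, -929.254], [0.0, 0.0, 0.0, 1.0]]} (array([ 542.2648657 , -797.22672995,  558.80675099]), array([ 0.05502407,  0.86626723, -0.49654147]))
top {'fx': 362.5336962039437, 'fy': 362.5336962039437, 'cx': 326.6603217887239, 'cy': 201.64847141268007, 'view': [[0.027, -0.999, 0.019, 20.259], [0.997, 0.028, 0.065, -603.769], [-0.065, 0.017, 0.998, -915.486], [0.0, 0.0, 0.0, 1.0]]} (array([541.89957486,  53.11918388, 952.14739714]), array([ 0.06935088,  0.00128673, -0.9975915 ]))
{'time_s': 0.1, 'joints': array([-1.28053173e+00,  4.94147951e-01,  1.34603502e+00,  3.04706252e-05,
        1.30252896e+00, -9.55023411e-02]), 'joint_vel': array([ 0.00145568, -0.00020636, -0.00141928,  0.00023242,  0.00024339,
        0.00131794]), 'joint_torque': array([ 1.85063385e-03, -8.80246496e+01, -3.82543409e+01,  7.10397726e-02,
        4.82727599e-02, -5.59920204e-05]), 'tcp_pos': array([ 235.08613126, -578.75117293,  221.39273749]), 'ee_rot': array([-5.58413796e-04,  9.81456206e-01,  1.91685685e-01, -3.97934865e-05]), 'ft_force': array([-0.63083946, -0.46149067,  0.08505612]), 'torque': array([0.01049568, 0.00995031, 0.01687018]), 'finger_force': 0.0, 'opening': 91.26258333504845}
```

View pics/side0.png

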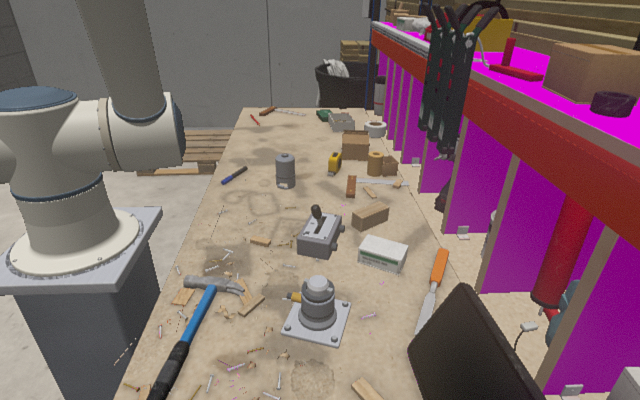

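View pics/top0.png

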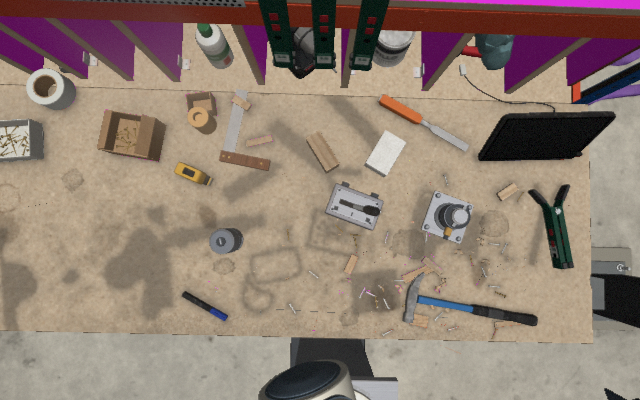

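The side view shows the column at about (317,305), the switch at (320,235) and the head at (285,172). In the top view they are at (450,217), (355,207) and (225,241). I'll enlarge these spots in one montage.

```bash
python3 - <<'E'
from h import *
t=cv2.imread("pics/top0.png"); s=cv2.imread("pics/side0.png")
def c(i,u,v,r=25,q=20,n=400,m=300):
    # r half width
    k=i[v-q:v+q,u-r:u+r]; return cv2.resize(k,(n,m),interpolation=cv2.INTER_CUBIC)
m=np.vstack([np.hstack([c(t,452,216,40,30),c(s,316,310,40,30)]),np.hstack([c(t,355,207,40,30),c(s,286,172,40,30)])])
cv2.imwrite("pics/m0.png",m)
E
```

```text
(no output)
```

View pics/m0.png

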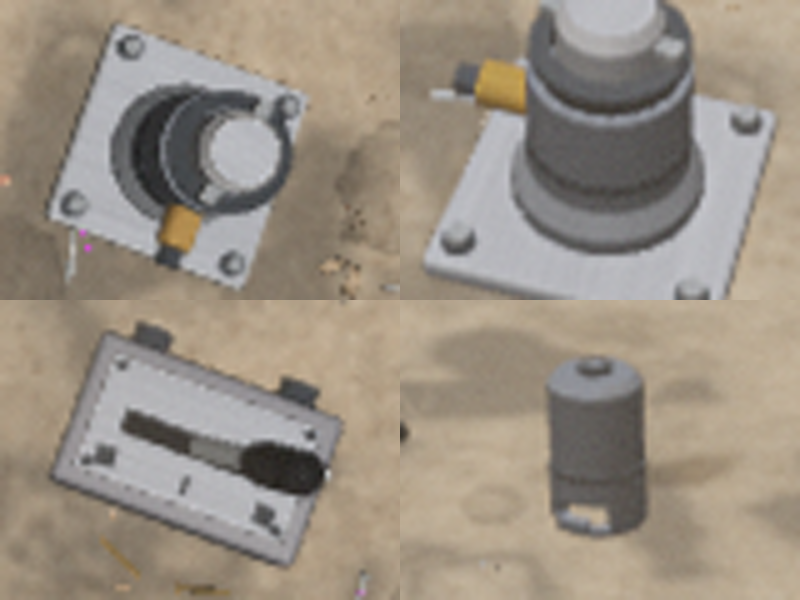

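The montage shows both lugs on the neck, with tips at about (465,207) and (453.5,225) in the top view. The lever leans right in the top view, and a bright slot shows at the head's bottom in the side view. Next I'll enlarge the head and compute positions.

```bash
python3 - <<'E'
from h import *
t=cv2.imread("pics/top0.png"); s=cv2.imread("pics/side0.png")
c=lambda i,u,v,q:cv2.resize(i[v-q:v+q,u-q:u+q],(400,400),interpolation=cv2.INTER_CUBIC)
cv2.imwrite("pics/m1.png",np.hstack([c(t,225,240,20),c(s,286,180,16)]))
f=lambda mx,my:(412+mx/5,186+my/5)
nc=onz("top",*f(241,151),98); a=onz("top",*f(266,106),89.5); b=onz("top",*f(208,195),89.5)
print("neck",nc,"lugs",a,b,(a+b)/2,np.degrees(np.arctan2(*(a-b)[1::-1])),np.linalg.norm(a-b))
cor=[onz("top",*f(*p),8) for p in((113,22),(309,95),(243,290),(47,217))]
print("foot",np.round(cor,1),np.mean(cor,0), [np.degrees(np.arctan2(*(cor[(i+1)%4]-cor[i])[1::-1])) for i in range(4)])
g=lambda mx,my:(315+mx/5,177+(my-300)/5)
bc=[onz("top",*g(*p),50) for p in((105,330),(343,425),(290,566),(52,478))]
print("box",np.round(bc,1),np.mean(bc,0),[np.degrees(np.arctan2(*(bc[(i+1)%4]-bc[i])[1::-1])) for i in range(4)])
z=55+68*np.cos(.55); print("grip",onz("top",*g(283,467),z),"base",onz("top",*g(190,445),55))
E
```

```text
neck [ 572.25438662 -279.22238928   98.        ] lugs [ 594.48665066 -294.54425404   89.5       ] [ 551.08133435 -266.70772744   89.5       ] [ 572.78399251 -280.62599074   89.5       ] -32.67270492865 51.564461573341354
foot [[ 641.4 -246.2    8. ]
 [ 605.9 -350.1    8. ]
 [ 503.  -315.5    8. ]
 [ 538.2 -212.4    8. ]] [ 572.11797355 -281.0672108     8.        ] [np.float64(-108.8811726431683), np.float64(161.40317279344524), np.float64(71.15056726593035), np.float64(-18.15183605478558)]
box [[ 648.4   15.5   50. ]
 [ 604.1 -104.9   50. ]
 [ 533.1  -79.6   50. ]
 [ 573.6   40.    50. ]] [589.80406694 -32.26566979  50.        ] [np.float64(-110.20024824693068), np.float64(160.43382263712468), np.float64(71.30018597425898), np.float64(-18.12884233492546)]
grip [579.4563184  -66.22618375 112.9716675 ] base [591.68123081 -28.00036752  55.        ]
```

View pics/m1.png

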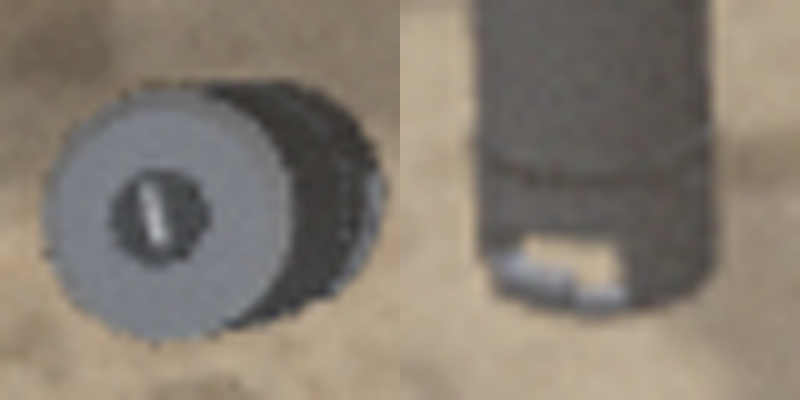

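The head's plug is at about (221,241.7) in the top view. Beside the slot window in the side view, the raised ledge is at left and the notch at right, at the window's right end. The notch's centre is close to the camera's bearing.

```bash
python3 - <<'E'
from h import *
p=onz("top",221,241.7,105); d=onz("top",221.8,241.4,94)
k=lambda mx,my:(270+(mx-400)/12.5,164+my/12.5)
print(p,d); 
h=(p+d)/2
for z,n in((0,"rim"),(105,"plug")): print(n,proj("top",[h[0],h[1],z]),proj("side",[h[0],h[1],z]))
o,_=ray("side",285,180); an=lambda q:np.degrees(np.arctan2(q[1]-h[1],q[0]-h[0]))
print("cam bearing",an(o))
for q,z in((k(622,300),5),(k(575,300),5),(k(575,290),9),(k(500,265),9)):
    w=onz("side",*q,z); print("side",w[:2],an(w),np.hypot(*(w-h)[:2]))
for q in((205+37.8,220+17.5),(205+33.5,220+29.5)):
    w=onz("top",*q,9); print("top",w[:2],an(w),np.hypot(*(w-h)[:2]))
E
```

```text
[497.63625747 280.2893956  105.        ] [497.80931648 281.40756467  94.        ]
rim (np.float64(231.7542801475044), np.float64(239.82852815878698)) (np.float64(285.0713037520904), np.float64(184.44519123541096))
plug (np.float64(220.75889814434836), np.float64(241.65601140320035)) (np.float64(284.09145862904074), np.float64(154.07378354613718))
cam bearing -87.63409600523241
side [507.11626923 246.91707381] -74.52592131397897 35.207638997182414
side [495.4327825 247.1947488] -93.89275239904188 33.731554269508486
side [495.61709981 244.95881412] -93.35775871120522 35.9513844638064
side [476.48153414 258.84526783] -133.9905634271907 30.58320084656606
top [504.86308649 250.61157601] -76.71328397310603 31.06854112977262
top [473.84453575 260.33252913] -139.33116300990497 31.481345703426996
```

```bash
cat >> h.py <<'E'
from scipy.spatial.transform import Rotation as Ro
def pose():
    s=readout.get_state(); w,x,y,z=s["ee_rot"]; R=Ro.from_quat([x,y,z,w]).as_matrix()
    return np.array(s["tcp_pos"]),R,np.degrees(np.arctan2(R[1,0],R[0,0])),s
def plan(target,az=0,n=8):
    """rows for straight line to target (mm), turning az deg per row about tool z"""
    p,R,yaw,s=pose(); d=(np.array(target)-p)/1000/n
    print("t",s["time_s"],"tcp",p.round(1),"yaw",round(yaw,2),"j6",np.degrees(s["joints"][5]).round(),"F",np.round(s["ft_force"],1),"open",round(s["opening"],1),"tilt",R[2].round(4))
    for i in range(n):
        e=R.T@d; print({k:round(float(v),4) for k,v in zip("xyz",e)},az); R=R@Ro.from_euler("z",az,degrees=True).as_matrix()
        if az==0: break
E
python3 - <<'E'
from h import *
plan([499,280,221],-8.5,18)
E
```

```text
t 0.1 tcp [ 235.1 -578.8  221.4] yaw 22.1 j6 -5.0 F [-0.6 -0.5  0.1] open 91.3 tilt [ 1.0e-04 -1.1e-03 -1.0e+00]
{'x': 0.0315, 'y': -0.0387, 'z': 0.0001} -8.5
{'x': 0.0369, 'y': -0.0336, 'z': 0.0001} -8.5
{'x': 0.0415, 'y': -0.0278, 'z': 0.0001} -8.5
{'x': 0.0451, 'y': -0.0213, 'z': 0.0001} -8.5
{'x': 0.0478, 'y': -0.0144, 'z': 0.0001} -8.5
{'x': 0.0494, 'y': -0.0072, 'z': 0.0001} -8.5
{'x': 0.0499, 'y': 0.0002, 'z': 0.0001} -8.5
{'x': 0.0493, 'y': 0.0075, 'z': 0.0001} -8.5
{'x': 0.0477, 'y': 0.0147, 'z': 0.0001} -8.5
{'x': 0.045, 'y': 0.0216, 'z': 0.0001} -8.5
{'x': 0.0413, 'y': 0.028, 'z': 0.0001} -8.5
{'x': 0.0367, 'y': 0.0338, 'z': 0.0001} -8.5
{'x': 0.0313, 'y': 0.0389, 'z': 0.0001} -8.5
{'x': 0.0252, 'y': 0.0431, 'z': 0.0001} -8.5
{'x': 0.0185, 'y': 0.0463, 'z': 0.0001} -8.5
{'x': 0.0115, 'y': 0.0486, 'z': 0.0001} -8.5
{'x': 0.0042, 'y': 0.0497, 'z': 0.0001} -8.5
{'x': -0.0032, 'y': 0.0498, 'z': 0.0001} -8.5
```

apply_moves:
  series:
    - {"x": 0.0315, "y": -0.0387, "az": -8.5}
    - {"x": 0.037, "y": -0.0335, "az": -8.5}
    - {"x": 0.0415, "y": -0.028, "az": -8.5}
    - {"x": 0.045, "y": -0.0213, "az": -8.5}
    - {"x": 0.0478, "y": -0.0144, "az": -8.5}
    - {"x": 0.0494, "y": -0.0072, "az": -8.5}
    - {"x": 0.0498, "y": 0.0, "az": -8.5}
    - {"x": 0.0493, "y": 0.0075, "az": -8.5}

```text
invalid input at $.series[0]: expected keys x, y, z, ax, ay, az, jaw
```

```bash
python3 - <<'E'
from h import *
plan([499,280,200],0,10)
E
```

```text
t 0.1 tcp [ 235.1 -578.8  221.4] yaw 22.1 j6 -5.0 F [-0.6 -0.5  0.1] open 91.3 tilt [ 1.0e-04 -1.1e-03 -1.0e+00]
{'x': 0.0568, 'y': -0.0696, 'z': 0.0022} 0
```

All keys are required.

apply_moves:
  series:
    - {"x": 0.0315, "y": -0.0387, "z": 0, "ax": 0, "ay": 0, "az": -8.5, "jaw": 0}
    - {"x": 0.037, "y": -0.0335, "z": 0, "ax": 0, "ay": 0, "az": -8.5, "jaw": 0}
    - {"x": 0.0415, "y": -0.028, "z": 0, "ax": 0, "ay": 0, "az": -8.5, "jaw": 0}
    - {"x": 0.045, "y": -0.0213, "z": 0, "ax": 0, "ay": 0, "az": -8.5, "jaw": 0}
    - {"x": 0.0478, "y": -0.0144, "z": 0, "ax": 0, "ay": 0, "az": -8.5, "jaw": 0}
    - {"x": 0.0494, "y": -0.0072, "z": 0, "ax": 0, "ay": 0, "az": -8.5, "jaw": 0}
    - {"x": 0.0498, "y": 0.0, "z": 0, "ax": 0, "ay": 0, "az": -8.5, "jaw": 0}
    - {"x": 0.0493, "y": 0.0075, "z": 0, "ax": 0, "ay": 0, "az": -8.5, "jaw": 0}

```text
time_s: 0.9
tcp_pos: [352.2, -195.6, 221.9]
ee_rot: [0.0, 0.704, 0.71, 0.0]
ft_force: [1.4, -0.9, 0.2]
opening: 91.3
finger_force: 0.0
```

```bash
python3 - <<'E'
from h import *
plan([499,280,200],0,10)
E
```

```text
t 0.9 tcp [ 352.2 -195.6  221.9] yaw 90.42 j6 -38.0 F [ 1.4 -0.9  0.2] open 91.3 tilt [ 0.e+00  1.e-04 -1.e+00]
{'x': 0.0474, 'y': 0.015, 'z': 0.0022} 0
```

apply_moves:
  series:
    - {"x": 0.0474, "y": 0.015, "z": 0.002, "ax": 0, "ay": 0, "az": 0, "jaw": 0}
    - {"x": 0.0474, "y": 0.015, "z": 0.002, "ax": 0, "ay": 0, "az": 0, "jaw": 0}
    - {"x": 0.0474, "y": 0.015, "z": 0.002, "ax": 0, "ay": 0, "az": 0, "jaw": 0}
    - {"x": 0.0474, "y": 0.015, "z": 0.002, "ax": 0, "ay": 0, "az": 0, "jaw": 0}
    - {"x": 0.0474, "y": 0.015, "z": 0.002, "ax": 0, "ay": 0, "az": 0, "jaw": 0}
    - {"x": 0.0474, "y": 0.015, "z": 0.002, "ax": 0, "ay": 0, "az": 0, "jaw": 0}
    - {"x": 0.0474, "y": 0.015, "z": 0.002, "ax": 0, "ay": 0, "az": 0, "jaw": 0}
    - {"x": 0.0474, "y": 0.015, "z": 0.002, "ax": 0, "ay": 0, "az": 0, "jaw": 0}

```text
time_s: 1.7
tcp_pos: [471.5, 184.2, 205.7]
ee_rot: [-0.0, 0.706, 0.708, -0.0]
ft_force: [1.4, -1.0, -0.7]
opening: 91.1
finger_force: 0.0
```

```bash
python3 - <<'E'
from h import *
plan([499,280,190],0,4)
E
```

```text
t 1.7 tcp [471.5 184.2 205.7] yaw 90.13 j6 14.0 F [ 1.4 -1.  -0.7] open 91.1 tilt [-1.e-04 -1.e-04 -1.e+00]
{'x': 0.0239, 'y': 0.0069, 'z': 0.0039} 0
```

apply_moves:
  series:
    - {"x": 0.032, "y": 0.0091, "z": 0.0, "ax": 0, "ay": 0, "az": 0, "jaw": 0}
    - {"x": 0.032, "y": 0.0091, "z": 0.0, "ax": 0, "ay": 0, "az": 0, "jaw": 0}
    - {"x": 0.032, "y": 0.0091, "z": 0.0, "ax": 0, "ay": 0, "az": 0, "jaw": 0}
    - {"x": 0, "y": 0, "z": 0.03, "ax": 0, "ay": 0, "az": 0, "jaw": 0}
    - {"x": 0, "y": 0, "z": 0.04, "ax": 0, "ay": 0, "az": 0, "jaw": 0}
    - {"x": 0, "y": 0, "z": 0.04, "ax": 0, "ay": 0, "az": 0, "jaw": 0}
    - {"x": 0, "y": 0, "z": 0.03, "ax": 0, "ay": 0, "az": 0, "jaw": 0}
    - {"x": 0, "y": 0, "z": 0.0117, "ax": 0, "ay": 0, "az": 0, "jaw": 0}

```text
time_s: 2.5
tcp_pos: [497.0, 277.3, 51.4]
ee_rot: [-0.001, 0.706, 0.708, -0.002]
ft_force: [0.4, 0.4, 0.8]
opening: 91.0
finger_force: 0.0
```

```bash
python3 - <<'E'
from h import *
plan([499,280,54],0,4)
i=cv2.resize(viewer.camera("side")[120:210,225:345],(480,360),interpolation=cv2.INTER_CUBIC)
cv2.imwrite("pics/g.png",i)
E
```

```text
t 2.5 tcp [497.  277.3  51.4] yaw 90.11 j6 23.0 F [0.4 0.4 0.8] open 91.0 tilt [-0.0017 -0.004  -1.    ]
{'x': 0.0007, 'y': 0.0005, 'z': -0.0006} 0
```

View pics/g.png

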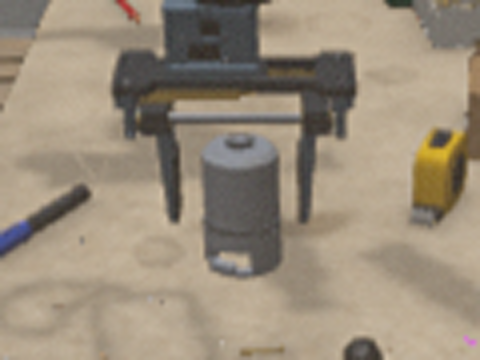

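The head (x≈240) stands midway between the fingers (172 and 305), so I'll close.

apply_moves:
  series:
    - {"x": 0.002, "y": 0, "z": -0.002, "ax": 0, "ay": 0, "az": 0, "jaw": 1}
    - {"x": 0, "y": 0, "z": 0, "ax": 0, "ay": 0, "az": 0, "jaw": 1}
    - {"x": 0, "y": 0, "z": 0, "ax": 0, "ay": 0, "az": 0, "jaw": 1}
    - {"x": 0, "y": 0, "z": 0, "ax": 0, "ay": 0, "az": 0, "jaw": 1}
    - {"x": 0, "y": 0, "z": 0, "ax": 0, "ay": 0, "az": 0, "jaw": 1}
    - {"x": 0, "y": 0, "z": 0, "ax": 0, "ay": 0, "az": 0, "jaw": 1}

```text
time_s: 3.15
tcp_pos: [499.1, 280.2, 57.1]
ee_rot: [0.0, 0.706, 0.708, 0.001]
ft_force: [-1.9, -0.0, 10.0]
opening: 59.6
finger_force: 30.0
```

```bash
python3 - <<'E'
from h import *
plan([499,280,200],0,4)
E
```

```text
t 3.15 tcp [499.1 280.2  57.1] yaw 90.1 j6 23.0 F [-1.9 -0.  10. ] open 59.6 tilt [ 6.0e-04  1.3e-03 -1.0e+00]
{'x': -0.0, 'y': 0.0, 'z': -0.0357} 0
```

apply_moves:
  series:
    - {"x": 0, "y": 0, "z": -0.01, "ax": 0, "ay": 0, "az": 0, "jaw": 1}
    - {"x": 0, "y": 0, "z": -0.03, "ax": 0, "ay": 0, "az": 0, "jaw": 1}
    - {"x": 0, "y": 0, "z": -0.04, "ax": 0, "ay": 0, "az": 0, "jaw": 1}
    - {"x": 0, "y": 0, "z": -0.04, "ax": 0, "ay": 0, "az": 0, "jaw": 1}
    - {"x": 0, "y": 0, "z": -0.04, "ax": 0, "ay": 0, "az": 0, "jaw": 1}
    - {"x": 0, "y": 0, "z": -0.02, "ax": 0, "ay": 0, "az": 0, "jaw": 1}
    - {"x": 0, "y": 0, "z": 0, "ax": 0, "ay": 0, "az": 0, "jaw": 1}

```text
time_s: 3.85
tcp_pos: [499.8, 280.5, 239.9]
ee_rot: [0.001, 0.706, 0.708, 0.003]
ft_force: [0.0, 0.4, -3.4]
opening: 59.7
finger_force: 30.0
```

```bash
python3 - <<'E'
from h import *
plan([572.3,-280,235],2.5,16)
E
```

```text
t 3.85 tcp [499.8 280.5 239.9] yaw 90.11 j6 23.0 F [ 0.   0.4 -3.4] open 59.7 tilt [ 0.0022  0.0052 -1.    ]
{'x': -0.035, 'y': 0.0045, 'z': 0.0002} 2.5
{'x': -0.0348, 'y': 0.006, 'z': 0.0002} 2.5
{'x': -0.0345, 'y': 0.0075, 'z': 0.0002} 2.5
{'x': -0.0342, 'y': 0.009, 'z': 0.0002} 2.5
{'x': -0.0337, 'y': 0.0105, 'z': 0.0002} 2.5
{'x': -0.0332, 'y': 0.0119, 'z': 0.0002} 2.5
{'x': -0.0327, 'y': 0.0134, 'z': 0.0002} 2.5
{'x': -0.0321, 'y': 0.0148, 'z': 0.0002} 2.5
{'x': -0.0314, 'y': 0.0162, 'z': 0.0002} 2.5
{'x': -0.0307, 'y': 0.0175, 'z': 0.0002} 2.5
{'x': -0.0299, 'y': 0.0189, 'z': 0.0002} 2.5
{'x': -0.029, 'y': 0.0201, 'z': 0.0002} 2.5
{'x': -0.0281, 'y': 0.0214, 'z': 0.0002} 2.5
{'x': -0.0272, 'y': 0.0226, 'z': 0.0002} 2.5
{'x': -0.0261, 'y': 0.0238, 'z': 0.0002} 2.5
{'x': -0.0251, 'y': 0.0249, 'z': 0.0002} 2.5
```

apply_moves:
  series:
    - {"x": -0.035, "y": 0.0045, "z": 0, "ax": 0, "ay": 0, "az": 2.5, "jaw": 1}
    - {"x": -0.0348, "y": 0.006, "z": 0, "ax": 0, "ay": 0, "az": 2.5, "jaw": 1}
    - {"x": -0.0345, "y": 0.0075, "z": 0, "ax": 0, "ay": 0, "az": 2.5, "jaw": 1}
    - {"x": -0.0342, "y": 0.009, "z": 0, "ax": 0, "ay": 0, "az": 2.5, "jaw": 1}
    - {"x": -0.0337, "y": 0.0105, "z": 0, "ax": 0, "ay": 0, "az": 2.5, "jaw": 1}
    - {"x": -0.0332, "y": 0.0119, "z": 0, "ax": 0, "ay": 0, "az": 2.5, "jaw": 1}
    - {"x": -0.0327, "y": 0.0134, "z": 0, "ax": 0, "ay": 0, "az": 2.5, "jaw": 1}
    - {"x": -0.0321, "y": 0.0148, "z": 0, "ax": 0, "ay": 0, "az": 2.5, "jaw": 1}

```text
time_s: 4.65
tcp_pos: [534.1, -1.6, 235.2]
ee_rot: [-0.001, 0.819, 0.574, -0.001]
ft_force: [0.2, 0.8, -2.6]
opening: 59.6
finger_force: 30.0
```

apply_moves:
  series:
    - {"x": -0.0314, "y": 0.0162, "z": 0, "ax": 0, "ay": 0, "az": 2.5, "jaw": 1}
    - {"x": -0.0307, "y": 0.0175, "z": 0, "ax": 0, "ay": 0, "az": 2.5, "jaw": 1}
    - {"x": -0.03, "y": 0.019, "z": 0, "ax": 0, "ay": 0, "az": 2.5, "jaw": 1}
    - {"x": -0.029, "y": 0.02, "z": 0, "ax": 0, "ay": 0, "az": 2.5, "jaw": 1}
    - {"x": -0.028, "y": 0.0214, "z": 0, "ax": 0, "ay": 0, "az": 2.5, "jaw": 1}
    - {"x": -0.027, "y": 0.0226, "z": 0, "ax": 0, "ay": 0, "az": 2.5, "jaw": 1}
    - {"x": -0.026, "y": 0.0238, "z": 0, "ax": 0, "ay": 0, "az": 2.5, "jaw": 1}
    - {"x": -0.025, "y": 0.025, "z": 0, "ax": 0, "ay": 0, "az": 2.5, "jaw": 1}

```text
time_s: 5.45
tcp_pos: [570.8, -281.4, 234.9]
ee_rot: [-0.001, 0.906, 0.423, -0.001]
ft_force: [0.6, 0.1, -2.6]
opening: 59.7
finger_force: 30.0
```

```bash
python3 - <<'E'
from h import *
# settle & image
for n in("side","top"):
    i=viewer.camera(n); cv2.imwrite(f"pics/{n}1.png",i)
plan([572.3,-280,190],0,4)
t=cv2.imread("pics/top1.png"); s=cv2.imread("pics/side1.png")
c=lambda i,u,v:cv2.resize(i[v-50:v+50,u-40:u+40],(400,500),interpolation=cv2.INTER_CUBIC)
cv2.imwrite("pics/m2.png",np.hstack([c(t,465,216),c(s,312,270)]))
E
```

```text
t 5.55 tcp [ 571.1 -284.1  234.6] yaw 49.83 j6 8.0 F [-0.1  0.1 -2.5] open 59.8 tilt [-1.e-03 -7.e-04 -1.e+00]
{'x': 0.001, 'y': -0.0004, 'z': 0.0112} 0
```

View pics/m2.png

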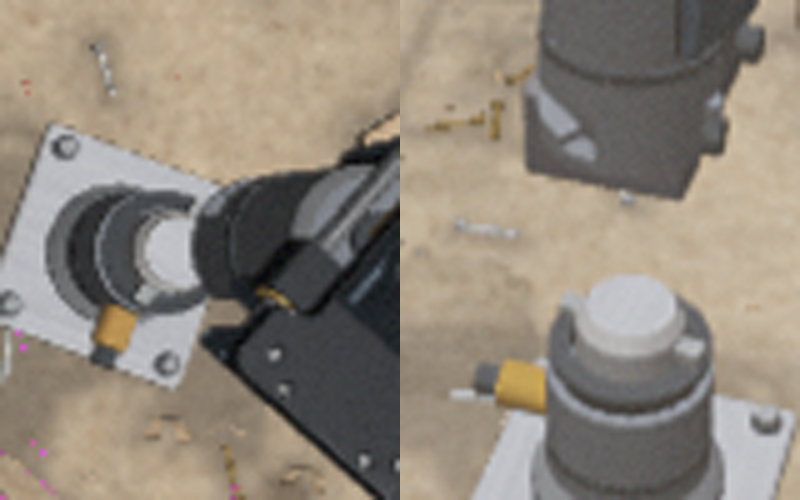

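The head looks tilted in the grip: in the side view its rim runs from (528,170) to (685,198) in the crop, flat and sloping. I'll compare that with the outline of an upright head.

```bash
python3 - <<'E'
from h import *
s=cv2.imread("pics/side1.png"); t=cv2.imread("pics/top1.png")
p,R,yaw,st=pose()
c=lambda i,u,v:cv2.resize(i[v-50:v+50,u-40:u+40],(400,500),interpolation=cv2.INTER_CUBIC)
o=[c(t,465,216),c(s,312,255)]
from math import cos,sin,radians
for tilt,col in((0,(0,255,0)),):
    for h,r in((0,31),(94,30),(37,31)):
        for n,im,(u0,v0) in(("top",o[0],(425,166)),("side",o[1],(272,205))):
            q=np.array([proj(n,[p[0]+r*cos(a),p[1]+r*sin(a),p[2]-57+h]) for a in np.linspace(0,6.283,40)])
            cv2.polylines(im,[((q-[u0,v0])*5).astype(np.int32)],False,col,1)
cv2.imwrite("pics/m3.png",np.hstack(o))
E
```

```text
(no output)
```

View pics/m3.png

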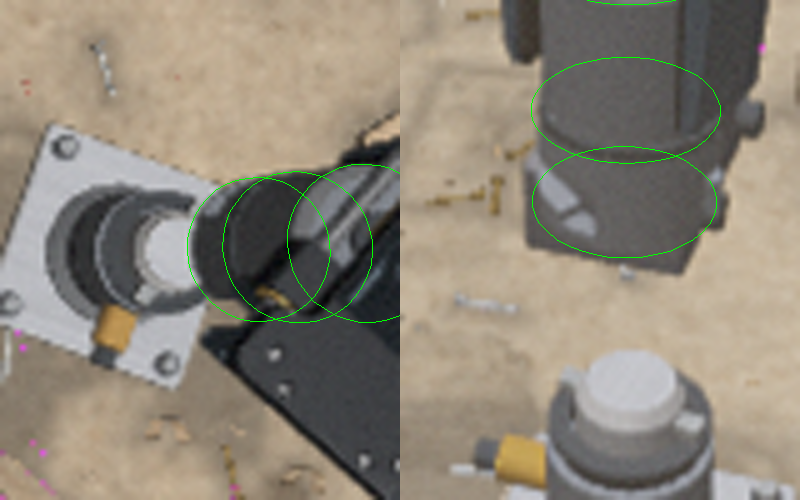

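```bash
python3 - <<'E'
from h import *
p,R,yaw,st=pose(); P=p+[0,0,11]; d=R[:,0]
for th in range(0,50,5):
    a=np.radians(th); ax=d*np.sin(a)+np.array([0,0,np.cos(a)]); c=P-68*ax
    o,_=ray("side",0,0); v=(o-c)/np.linalg.norm(o-c)
    print(th,np.round((np.array(proj("side",c))-[272,205])*5+[400,0]),"edge-on",np.degrees(np.arcsin(ax@v)).round(1),"top",np.round((np.array(proj("top",c))-[425,166])*5))
E
```

```text
0 [625. 200.] edge-on 36.6 top [259. 249.]
5 [614. 208.] edge-on 32.8 top [269. 259.]
10 [603. 214.] edge-on 28.9 top [281. 268.]
15 [592. 219.] edge-on 24.9 top [292. 277.]
20 [581. 223.] edge-on 20.9 top [304. 285.]
25 [571. 226.] edge-on 16.7 top [316. 294.]
30 [561. 227.] edge-on 12.6 top [329. 302.]
35 [551. 226.] edge-on 8.4 top [341. 310.]
40 [541. 224.] edge-on 4.1 top [354. 318.]
45 [532. 221.] edge-on -0.1 top [366. 325.]
```

```bash
python3 - <<'E'
from h import *
s=cv2.imread("pics/side1.png")
k=s[190:290,252:382]
k=cv2.convertScaleAbs(cv2.resize(k,(780,600),interpolation=cv2.INTER_CUBIC),alpha=1.6,beta=10)
cv2.imwrite("pics/m4.png",k)
E
```

```text
(no output)
```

View pics/m4.png

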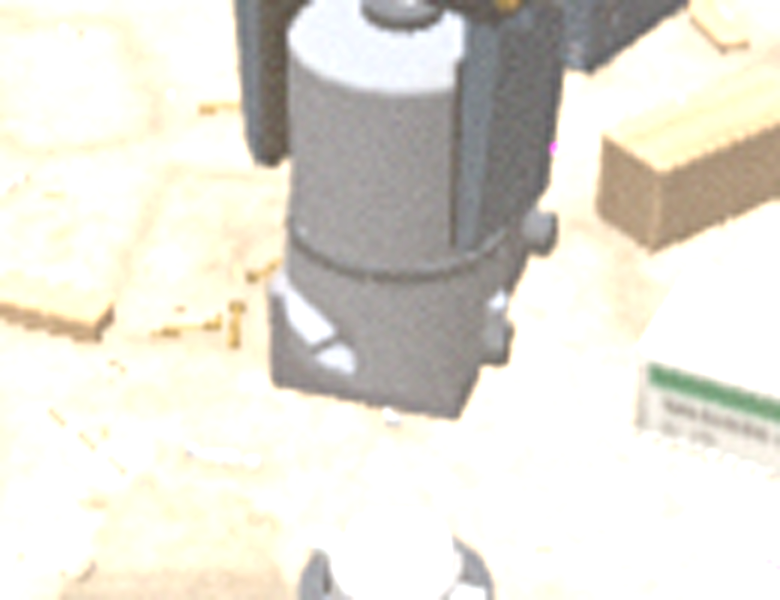

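The head is in fact upright, since its groove and dome ellipses are regular. The "tilted rim" was the dark switch box behind it. The notch is at (318–357, 350–370) in the crop. I'll work out the slot azimuth and the approach.

```bash
python3 - <<'E'
from h import *
p,R,yaw,s=pose()
for q,z in(((357,370),5),((318,350),5),((285,290),9)):
    w=onz("side",252+q[0]/6,190+q[1]/6,p[2]-57+z); print(w.round(1),np.degrees(np.arctan2(w[1]-p[1],w[0]-p[0])).round(1),np.hypot(*(w-p)[:2]).round(1))
plan([572.4,-280.2,160],0,4)
E
```

```text
[ 561.1 -308.5  182.6] -112.3 26.4
[ 550.8 -299.3  182.6] -143.3 25.3
[ 542.  -276.6  186.6] 165.6 30.1
t 5.55 tcp [ 571.1 -284.1  234.6] yaw 49.83 j6 8.0 F [-0.1  0.1 -2.5] open 59.8 tilt [-1.e-03 -7.e-04 -1.e+00]
{'x': 0.001, 'y': -0.0004, 'z': 0.0187} 0
```

apply_moves:
  series:
    - {"x": 0.002, "y": -0.001, "z": 0.018, "ax": 0, "ay": 0, "az": 0, "jaw": 1}
    - {"x": 0.002, "y": -0.0006, "z": 0.018, "ax": 0, "ay": 0, "az": 0, "jaw": 1}
    - {"x": 0, "y": 0, "z": 0.018, "ax": 0, "ay": 0, "az": 0, "jaw": 1}
    - {"x": 0, "y": 0, "z": 0.012, "ax": 0, "ay": 0, "az": 0, "jaw": 1}
    - {"x": 0, "y": 0, "z": 0, "ax": 0, "ay": 0, "az": 0, "jaw": 1}

```text
time_s: 6.05
tcp_pos: [571.6, -275.3, 168.0]
ee_rot: [-0.002, 0.906, 0.424, -0.001]
ft_force: [-0.3, -0.4, -2.1]
opening: 60.0
finger_force: 30.0
```

```bash
python3 - <<'E'
from h import *
plan([572.4,-280.2,150],0,1)
E
```

```text
t 6.05 tcp [ 571.6 -275.3  168. ] yaw 50.12 j6 9.0 F [-0.3 -0.4 -2.1] open 60.0 tilt [-6.0e-04 -3.9e-03 -1.0e+00]
{'x': -0.0033, 'y': 0.0038, 'z': 0.018} 0
```

apply_moves:
  series:
    - {"x": 0, "y": 0, "z": 0, "ax": 0, "ay": 0, "az": 0, "jaw": 1}
    - {"x": 0, "y": 0, "z": 0, "ax": 0, "ay": 0, "az": 0, "jaw": 1}
    - {"x": 0, "y": 0, "z": 0, "ax": 0, "ay": 0, "az": 0, "jaw": 1}

```text
time_s: 6.35
tcp_pos: [573.2, -276.4, 171.0]
ee_rot: [0.001, 0.906, 0.423, 0.0]
ft_force: [-0.2, -0.1, -1.1]
opening: 59.5
finger_force: 30.0
```

```bash
python3 - <<'E'
from h import *
plan([572.4,-280.2,150],0,1)
E
```

```text
t 6.35 tcp [ 573.2 -276.4  171. ] yaw 50.1 j6 9.0 F [-0.2 -0.1 -1.1] open 59.5 tilt [ 2.0e-04  1.3e-03 -1.0e+00]
{'x': -0.0034, 'y': 0.0018, 'z': 0.021} 0
```

apply_moves:
  series:
    - {"x": -0.0034, "y": 0.0018, "z": 0, "ax": 0, "ay": 0, "az": 0, "jaw": 1}
    - {"x": 0, "y": 0, "z": 0.005, "ax": 0, "ay": 0, "az": 0, "jaw": 1}
    - {"x": 0, "y": 0, "z": 0.005, "ax": 0, "ay": 0, "az": 0, "jaw": 1}
    - {"x": 0, "y": 0, "z": 0.003, "ax": 0, "ay": 0, "az": 0, "jaw": 1}
    - {"x": 0, "y": 0, "z": 0, "ax": 0, "ay": 0, "az": 0, "jaw": 1}
    - {"x": 0, "y": 0, "z": 0, "ax": 0, "ay": 0, "az": 0, "jaw": 1}

```text
time_s: 6.95
tcp_pos: [572.0, -279.9, 157.1]
ee_rot: [-0.0, 0.906, 0.423, -0.0]
ft_force: [-0.4, -0.3, -2.3]
opening: 59.7
finger_force: 30.0
```

```bash
python3 - <<'E'
from h import *
s=viewer.camera("side"); t=viewer.camera("top")
plan([572.4,-280.2,150],0,1)
c=lambda i,u,v:cv2.resize(i[v-40:v+40,u-40:u+40],(400,400),interpolation=cv2.INTER_CUBIC)
cv2.imwrite("pics/m5.png",cv2.convertScaleAbs(np.hstack([c(t,462,216),c(s,312,280)]),alpha=1.5))
E
```

```text
t 7.05 tcp [ 572.2 -280.   157.3] yaw 50.11 j6 8.0 F [ 0.4 -0.4 -2.6] open 59.5 tilt [ 1.e-04  2.e-04 -1.e+00]
{'x': -0.0, 'y': 0.0003, 'z': 0.0073} 0
```

View pics/m5.png

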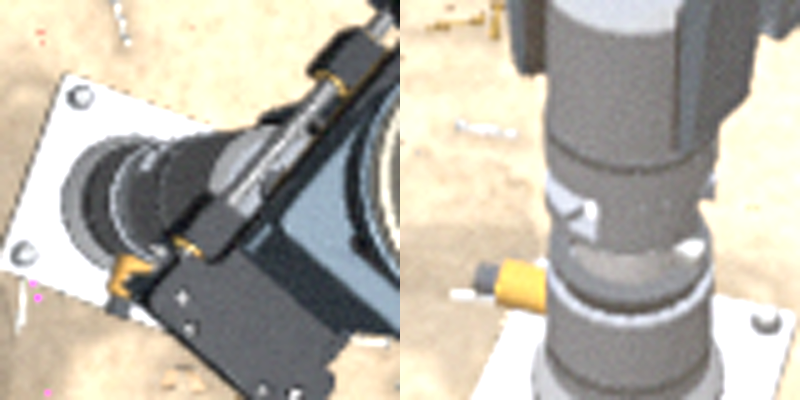

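The head sits directly above the neck, with its edges at 547–712 against the column's 550–713. I'll lower it slowly.

apply_moves:
  series:
    - {"x": 0, "y": 0, "z": 0.003, "ax": 0, "ay": 0, "az": 0, "jaw": 1}
    - {"x": 0, "y": 0, "z": 0.003, "ax": 0, "ay": 0, "az": 0, "jaw": 1}
    - {"x": 0, "y": 0, "z": 0.003, "ax": 0, "ay": 0, "az": 0, "jaw": 1}
    - {"x": 0, "y": 0, "z": 0.002, "ax": 0, "ay": 0, "az": 0, "jaw": 1}
    - {"x": 0, "y": 0, "z": 0, "ax": 0, "ay": 0, "az": 0, "jaw": 1}
    - {"x": 0, "y": 0, "z": 0, "ax": 0, "ay": 0, "az": 0, "jaw": 1}

```text
time_s: 7.65
tcp_pos: [572.2, -280.3, 146.3]
ee_rot: [0.0, 0.906, 0.423, 0.0]
ft_force: [0.2, -3.4, -2.5]
opening: 59.8
finger_force: 30.0
```

apply_moves:
  series:
    - {"x": 0, "y": 0, "z": 0.001, "ax": 0, "ay": 0, "az": 0, "jaw": 1}
    - {"x": 0, "y": 0, "z": 0.001, "ax": 0, "ay": 0, "az": 0, "jaw": 1}
    - {"x": 0, "y": 0, "z": 0, "ax": 0, "ay": 0, "az": 0, "jaw": 1}
    - {"x": 0, "y": 0, "z": 0, "ax": 0, "ay": 0, "az": 0, "jaw": 1}

```text
time_s: 8.05
tcp_pos: [572.0, -280.5, 144.3]
ee_rot: [0.0, 0.906, 0.423, -0.0]
ft_force: [-0.5, -6.1, -0.7]
opening: 59.8
finger_force: 30.0
```

apply_moves:
  series:
    - {"x": -0.001, "y": 0.0008, "z": 0, "ax": 0, "ay": 0, "az": 0, "jaw": 1}
    - {"x": 0, "y": 0, "z": 0.001, "ax": 0, "ay": 0, "az": 0, "jaw": 1}
    - {"x": 0, "y": 0, "z": 0.001, "ax": 0, "ay": 0, "az": 0, "jaw": 1}
    - {"x": 0, "y": 0, "z": 0.001, "ax": 0, "ay": 0, "az": 0, "jaw": 1}
    - {"x": 0, "y": 0, "z": 0, "ax": 0, "ay": 0, "az": 0, "jaw": 1}
    - {"x": 0, "y": 0, "z": 0, "ax": 0, "ay": 0, "az": 0, "jaw": 1}

```text
time_s: 8.65
tcp_pos: [571.8, -281.1, 141.0]
ee_rot: [-0.0, 0.906, 0.423, -0.0]
ft_force: [-1.8, -2.2, -2.7]
opening: 59.3
finger_force: 30.0
```

The slots have dropped over the lugs. Next I'll press down onto the plate.

apply_moves:
  series:
    - {"x": -0.0002, "y": 0.0004, "z": 0.002, "ax": 0, "ay": 0, "az": 0, "jaw": 1}
    - {"x": 0, "y": 0, "z": 0.002, "ax": 0, "ay": 0, "az": 0, "jaw": 1}
    - {"x": 0, "y": 0, "z": 0.002, "ax": 0, "ay": 0, "az": 0, "jaw": 1}
    - {"x": 0, "y": 0, "z": 0.002, "ax": 0, "ay": 0, "az": 0, "jaw": 1}
    - {"x": 0, "y": 0, "z": 0.002, "ax": 0, "ay": 0, "az": 0, "jaw": 1}
    - {"x": 0, "y": 0, "z": 0, "ax": 0, "ay": 0, "az": 0, "jaw": 1}
    - {"x": 0, "y": 0, "z": 0, "ax": 0, "ay": 0, "az": 0, "jaw": 1}

```text
time_s: 9.35
tcp_pos: [572.3, -281.7, 131.5]
ee_rot: [0.0, 0.906, 0.423, 0.0]
ft_force: [-3.9, -0.6, 5.9]
opening: 59.4
finger_force: 30.0
```

```bash
python3 - <<'E'
from h import *
plan([572.4,-280.2,150],0,1); print(readout.get_state()["torque"])
E
```

```text
t 9.35 tcp [ 572.3 -281.7  131.5] yaw 50.1 j6 8.0 F [-3.9 -0.6  5.9] open 59.4 tilt [ 1.e-04  5.e-04 -1.e+00]
{'x': 0.0012, 'y': -0.0009, 'z': -0.0185} 0
[-0.22466318  0.50033765 -0.05687998]
```

apply_moves:
  series:
    - {"x": -0.0004, "y": -0.0004, "z": 0.001, "ax": 0, "ay": 0, "az": 0, "jaw": 1}
    - {"x": 0, "y": 0, "z": 0.001, "ax": 0, "ay": 0, "az": 0, "jaw": 1}
    - {"x": 0, "y": 0, "z": 0.001, "ax": 0, "ay": 0, "az": 0, "jaw": 1}
    - {"x": 0, "y": 0, "z": 0, "ax": 0, "ay": 0, "az": 0, "jaw": 1}
    - {"x": 0, "y": 0, "z": 0, "ax": 0, "ay": 0, "az": 0, "jaw": 1}

```text
time_s: 9.85
tcp_pos: [572.2, -281.8, 128.9]
ee_rot: [0.0, 0.906, 0.423, 0.001]
ft_force: [-1.3, -0.0, 10.5]
opening: 59.5
finger_force: 30.0
```

apply_moves:
  series:
    - {"x": 0, "y": 0, "z": 0, "ax": 0, "ay": 0, "az": 3, "jaw": 1}
    - {"x": 0, "y": 0, "z": 0, "ax": 0, "ay": 0, "az": 4, "jaw": 1}
    - {"x": 0, "y": 0, "z": 0, "ax": 0, "ay": 0, "az": 4, "jaw": 1}
    - {"x": 0, "y": 0, "z": 0, "ax": 0, "ay": 0, "az": 4, "jaw": 1}
    - {"x": 0, "y": 0, "z": 0, "ax": 0, "ay": 0, "az": 0, "jaw": 1}

```text
time_s: 10.35
tcp_pos: [572.5, -281.9, 129.0]
ee_rot: [0.001, 0.954, 0.3, 0.001]
ft_force: [-0.2, -0.5, 9.4]
opening: 59.6
finger_force: 30.0
```

```bash
python3 - <<'E'
from h import *
plan([572.4,-280.2,150],0,1); print(readout.get_state()["torque"])
E
```

```text
t 10.35 tcp [ 572.5 -281.9  129. ] yaw 34.95 j6 23.0 F [-0.2 -0.5  9.4] open 59.6 tilt [ 0.0012  0.0017 -1.    ]
{'x': 0.0009, 'y': -0.0014, 'z': -0.021} 0
[ 0.00289508  0.05025307 -0.05030923]
```

apply_moves:
  series:
    - {"x": 0, "y": 0, "z": 0.0003, "ax": 0, "ay": 0, "az": 5, "jaw": 1}
    - {"x": 0, "y": 0, "z": 0, "ax": 0, "ay": 0, "az": 6, "jaw": 1}
    - {"x": 0, "y": 0, "z": 0, "ax": 0, "ay": 0, "az": 6, "jaw": 1}
    - {"x": 0, "y": 0, "z": 0, "ax": 0, "ay": 0, "az": 6, "jaw": 1}
    - {"x": 0, "y": 0, "z": 0, "ax": 0, "ay": 0, "az": 6, "jaw": 1}
    - {"x": 0, "y": 0, "z": 0, "ax": 0, "ay": 0, "az": 6, "jaw": 1}
    - {"x": 0, "y": 0, "z": 0, "ax": 0, "ay": 0, "az": 0, "jaw": 1}

```text
time_s: 11.05
tcp_pos: [572.5, -281.9, 128.7]
ee_rot: [0.0, 1.0, -0.001, 0.001]
ft_force: [0.6, 0.4, 9.7]
opening: 59.8
finger_force: 30.0
```

```bash
python3 - <<'E'
from h import *
plan([572.4,-280.2,150],0,1); print(readout.get_state()["torque"])
E
```

```text
t 11.05 tcp [ 572.5 -281.9  128.7] yaw -0.13 j6 59.0 F [0.6 0.4 9.7] open 59.8 tilt [ 2.1e-03  8.0e-04 -1.0e+00]
{'x': -0.0001, 'y': -0.0017, 'z': -0.0213} 0
[ 0.01006672  0.03099754 -0.13535238]
```

apply_moves:
  series:
    - {"x": 0, "y": 0, "z": 0, "ax": 0, "ay": 0, "az": 4, "jaw": 1}
    - {"x": 0, "y": 0, "z": 0, "ax": 0, "ay": 0, "az": 4, "jaw": 1}
    - {"x": 0, "y": 0, "z": 0, "ax": 0, "ay": 0, "az": 4, "jaw": 1}
    - {"x": 0, "y": 0, "z": 0, "ax": 0, "ay": 0, "az": 4, "jaw": 1}
    - {"x": 0, "y": 0, "z": 0, "ax": 0, "ay": 0, "az": 0, "jaw": 1}

```text
time_s: 11.55
tcp_pos: [572.3, -281.8, 128.7]
ee_rot: [0.0, 0.99, -0.14, 0.001]
ft_force: [-0.9, 1.3, 9.4]
opening: 59.7
finger_force: 30.0
```

```bash
python3 - <<'E'
from h import *
plan([572.4,-280.2,150],0,1); print(readout.get_state()["torque"])
E
```

```text
t 11.55 tcp [ 572.3 -281.8  128.7] yaw -16.04 j6 74.0 F [-0.9  1.3  9.4] open 59.7 tilt [ 1.8e-03  1.0e-04 -1.0e+00]
{'x': -0.0003, 'y': -0.0015, 'z': -0.0213} 0
[ 0.03845881  0.2242036  -0.13216001]
```

apply_moves:
  series:
    - {"x": 0, "y": 0, "z": 0, "ax": 0, "ay": 0, "az": 3, "jaw": 1}
    - {"x": 0, "y": 0, "z": 0, "ax": 0, "ay": 0, "az": 3, "jaw": 1}
    - {"x": 0, "y": 0, "z": 0, "ax": 0, "ay": 0, "az": 3, "jaw": 1}
    - {"x": 0, "y": 0, "z": 0, "ax": 0, "ay": 0, "az": 0, "jaw": 1}

```text
time_s: 11.95
tcp_pos: [572.1, -281.6, 128.6]
ee_rot: [-0.0, 0.976, -0.216, 0.001]
ft_force: [-2.2, 1.8, 9.8]
opening: 59.7
finger_force: 30.0
```

```bash
python3 - <<'E'
from h import *
plan([572.4,-280.2,150],0,1); print(readout.get_state()["torque"])
E
```

```text
t 11.95 tcp [ 572.1 -281.6  128.6] yaw -25.0 j6 83.0 F [-2.2  1.8  9.8] open 59.7 tilt [ 1.2e-03 -3.0e-04 -1.0e+00]
{'x': -0.0003, 'y': -0.0014, 'z': -0.0214} 0
[0.34065306 0.44277697 0.00419987]
```

apply_moves:
  series:
    - {"x": 0, "y": 0, "z": 0, "ax": 0, "ay": 0, "az": 3, "jaw": 1}
    - {"x": 0, "y": 0, "z": 0, "ax": 0, "ay": 0, "az": 3, "jaw": 1}
    - {"x": 0, "y": 0, "z": 0, "ax": 0, "ay": 0, "az": 3, "jaw": 1}
    - {"x": 0, "y": 0, "z": 0, "ax": 0, "ay": 0, "az": 0, "jaw": 1}

```text
time_s: 12.35
tcp_pos: [572.0, -281.4, 128.5]
ee_rot: [-0.0, 0.956, -0.292, 0.0]
ft_force: [-1.5, 2.5, 10.6]
opening: 59.6
finger_force: 30.0
```

```bash
python3 - <<'E'
from h import *
plan([572.4,-280.2,150],0,1); print(readout.get_state()["torque"])
E
```

```text
t 12.35 tcp [ 572.  -281.4  128.5] yaw -34.0 j6 92.0 F [-1.5  2.5 10.6] open 59.6 tilt [ 7.e-04 -7.e-04 -1.e+00]
{'x': -0.0003, 'y': -0.0012, 'z': -0.0215} 0
[0.4956751  0.47390031 0.00388409]
```

apply_moves:
  series:
    - {"x": 0, "y": 0, "z": 0, "ax": 0, "ay": 0, "az": 3, "jaw": 1}
    - {"x": 0, "y": 0, "z": 0, "ax": 0, "ay": 0, "az": 3, "jaw": 1}
    - {"x": 0, "y": 0, "z": 0, "ax": 0, "ay": 0, "az": 0, "jaw": 1}

```text
time_s: 12.65
tcp_pos: [572.3, -280.3, 128.5]
ee_rot: [-0.001, 0.94, -0.342, 0.0]
ft_force: [1.6, 10.0, 10.7]
opening: 59.6
finger_force: 30.0
```

```bash
python3 - <<'E'
from h import *
plan([572.4,-280.2,150],0,1); print(readout.get_state()["torque"])
s=viewer.camera("side")
k=cv2.resize(s[235:315,262:382],(780,520),interpolation=cv2.INTER_CUBIC)
cv2.imwrite("pics/m6.png",cv2.convertScaleAbs(k,alpha=1.5,beta=10))
E
```

```text
t 12.65 tcp [ 572.3 -280.3  128.5] yaw -39.95 j6 98.0 F [ 1.6 10.  10.7] open 59.6 tilt [-1.e-04 -2.e-03 -1.e+00]
{'x': 0.0, 'y': -0.0002, 'z': -0.0215} 0
[ 2.08280565 -0.25060668  0.86025181]
```

View pics/m6.png

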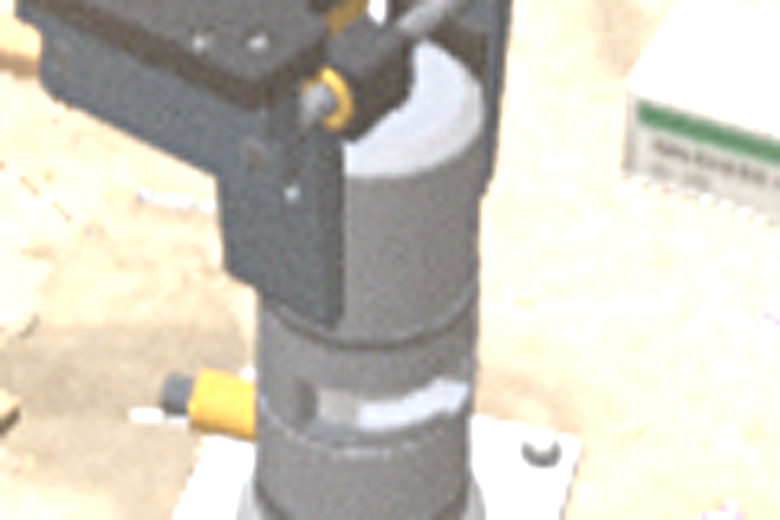

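The head has reached the end of its channel: 90° turned, with torque rising. The slot in the picture spans (310–470, 400). I'll back off slightly and let it rise.

apply_moves:
  series:
    - {"x": 0, "y": 0, "z": 0, "ax": 0, "ay": 0, "az": -2.5, "jaw": 1}
    - {"x": 0, "y": 0, "z": -0.001, "ax": 0, "ay": 0, "az": 0, "jaw": 1}
    - {"x": 0, "y": 0, "z": -0.001, "ax": 0, "ay": 0, "az": 0, "jaw": 1}
    - {"x": 0, "y": 0, "z": -0.001, "ax": 0, "ay": 0, "az": 0, "jaw": 1}
    - {"x": 0, "y": 0, "z": -0.001, "ax": 0, "ay": 0, "az": 0, "jaw": 1}
    - {"x": 0, "y": 0, "z": 0, "ax": 0, "ay": 0, "az": 0, "jaw": 1}

```text
time_s: 13.3
tcp_pos: [572.3, -280.8, 132.3]
ee_rot: [-0.001, 0.947, -0.32, 0.0]
ft_force: [1.3, 5.3, 6.0]
opening: 59.3
finger_force: 30.0
```

```bash
python3 - <<'E'
from h import *
plan([572.4,-280.2,150],0,1); print(readout.get_state()["torque"])
E
```

```text
t 13.3 tcp [ 572.3 -280.8  132.3] yaw -37.38 j6 96.0 F [1.3 5.3 6. ] open 59.3 tilt [ 3.0e-04 -1.6e-03 -1.0e+00]
{'x': -0.0002, 'y': -0.0006, 'z': -0.0177} 0
[ 1.28993603 -0.35439128  0.15900742]
```

apply_moves:
  series:
    - {"x": 0, "y": 0, "z": -0.001, "ax": 0, "ay": 0, "az": 0, "jaw": 1}
    - {"x": 0, "y": 0, "z": -0.001, "ax": 0, "ay": 0, "az": 0, "jaw": 1}
    - {"x": 0, "y": 0, "z": -0.001, "ax": 0, "ay": 0, "az": 0, "jaw": 1}
    - {"x": 0, "y": 0, "z": 0, "ax": 0, "ay": 0, "az": 0, "jaw": 1}

```text
time_s: 13.7
tcp_pos: [572.0, -280.6, 133.9]
ee_rot: [-0.001, 0.947, -0.32, -0.0]
ft_force: [5.8, 3.3, -11.7]
opening: 59.3
finger_force: 30.0
```

The head is locked: it resists the pull with the TCP at 133.9 (expected about 133.5). I'll relax and release.

apply_moves:
  series:
    - {"x": 0, "y": 0, "z": 0.001, "ax": 0, "ay": 0, "az": 0, "jaw": 1}
    - {"x": 0, "y": 0, "z": 0, "ax": 0, "ay": 0, "az": 0, "jaw": 1}
    - {"x": 0, "y": 0, "z": 0, "ax": 0, "ay": 0, "az": 0, "jaw": 0}
    - {"x": 0, "y": 0, "z": 0, "ax": 0, "ay": 0, "az": 0, "jaw": 0}
    - {"x": 0, "y": 0, "z": 0, "ax": 0, "ay": 0, "az": 0, "jaw": 0}
    - {"x": 0, "y": 0, "z": 0, "ax": 0, "ay": 0, "az": 0, "jaw": 0}
    - {"x": 0, "y": 0, "z": 0, "ax": 0, "ay": 0, "az": 0, "jaw": 0}
    - {"x": 0, "y": 0, "z": 0, "ax": 0, "ay": 0, "az": 0, "jaw": 0}

```text
time_s: 14.5
tcp_pos: [571.6, -281.8, 133.9]
ee_rot: [0.0, 0.947, -0.321, 0.0]
ft_force: [0.3, -0.1, -0.5]
opening: 90.9
finger_force: 0.0
```

apply_moves:
  series:
    - {"x": 0, "y": 0, "z": 0, "ax": 0, "ay": 0, "az": 0, "jaw": 0}
    - {"x": 0, "y": 0, "z": 0, "ax": 0, "ay": 0, "az": 0, "jaw": 0}
    - {"x": 0, "y": 0, "z": -0.02, "ax": 0, "ay": 0, "az": 0, "jaw": 0}
    - {"x": 0, "y": 0, "z": -0.04, "ax": 0, "ay": 0, "az": 0, "jaw": 0}
    - {"x": 0, "y": 0, "z": -0.04, "ax": 0, "ay": 0, "az": 0, "jaw": 0}
    - {"x": 0, "y": 0, "z": -0.04, "ax": 0, "ay": 0, "az": 0, "jaw": 0}
    - {"x": 0, "y": 0, "z": 0, "ax": 0, "ay": 0, "az": 0, "jaw": 0}

```text
time_s: 15.2
tcp_pos: [573.7, -282.9, 279.8]
ee_rot: [0.001, 0.947, -0.321, 0.004]
ft_force: [1.3, -0.1, -0.3]
opening: 91.1
finger_force: 0.0
```

```bash
python3 - <<'E'
from h import *
plan([579.5,-66.2,240],-8.4,13)
E
```

```text
t 15.2 tcp [ 573.7 -282.9  279.8] yaw -37.39 j6 96.0 F [ 1.3 -0.1 -0.3] open 91.1 tilt [ 9.e-03 -9.e-04 -1.e+00]
{'x': -0.0098, 'y': -0.0135, 'z': 0.003} -8.4
{'x': -0.0077, 'y': -0.0148, 'z': 0.003} -8.4
{'x': -0.0055, 'y': -0.0158, 'z': 0.003} -8.4
{'x': -0.0031, 'y': -0.0164, 'z': 0.003} -8.4
{'x': -0.0007, 'y': -0.0167, 'z': 0.003} -8.4
{'x': 0.0018, 'y': -0.0166, 'z': 0.003} -8.4
{'x': 0.0042, 'y': -0.0162, 'z': 0.003} -8.4
{'x': 0.0065, 'y': -0.0154, 'z': 0.003} -8.4
{'x': 0.0087, 'y': -0.0143, 'z': 0.003} -8.4
{'x': 0.0107, 'y': -0.0128, 'z': 0.003} -8.4
{'x': 0.0124, 'y': -0.0112, 'z': 0.003} -8.4
{'x': 0.0139, 'y': -0.0092, 'z': 0.003} -8.4
{'x': 0.0151, 'y': -0.0071, 'z': 0.003} -8.4
```

apply_moves:
  series:
    - {"x": -0.0098, "y": -0.0135, "z": 0.003, "ax": 0, "ay": 0, "az": -8.4, "jaw": 0}
    - {"x": -0.0077, "y": -0.0148, "z": 0.003, "ax": 0, "ay": 0, "az": -8.4, "jaw": 0}
    - {"x": -0.0055, "y": -0.0158, "z": 0.003, "ax": 0, "ay": 0, "az": -8.4, "jaw": 0}
    - {"x": -0.003, "y": -0.0164, "z": 0.003, "ax": 0, "ay": 0, "az": -8.4, "jaw": 0}
    - {"x": -0.0007, "y": -0.0167, "z": 0.003, "ax": 0, "ay": 0, "az": -8.4, "jaw": 0}
    - {"x": 0.0018, "y": -0.0166, "z": 0.003, "ax": 0, "ay": 0, "az": -8.4, "jaw": 0}
    - {"x": 0.0042, "y": -0.0162, "z": 0.003, "ax": 0, "ay": 0, "az": -8.4, "jaw": 0}
    - {"x": 0.0065, "y": -0.0154, "z": 0.003, "ax": 0, "ay": 0, "az": -8.4, "jaw": 0}

```text
time_s: 16.0
tcp_pos: [575.0, -147.4, 249.4]
ee_rot: [-0.0, 0.966, 0.26, -0.0]
ft_force: [-0.5, -0.1, -0.7]
opening: 91.3
finger_force: 0.0
```

apply_moves:
  series:
    - {"x": 0.0087, "y": -0.0143, "z": 0.003, "ax": 0, "ay": 0, "az": -8.4, "jaw": 0}
    - {"x": 0.0107, "y": -0.0128, "z": 0.003, "ax": 0, "ay": 0, "az": -8.4, "jaw": 0}
    - {"x": 0.0124, "y": -0.0112, "z": 0.003, "ax": 0, "ay": 0, "az": -8.4, "jaw": 0}
    - {"x": 0.0139, "y": -0.0092, "z": 0.003, "ax": 0, "ay": 0, "az": -8.4, "jaw": 0}
    - {"x": 0.0151, "y": -0.0071, "z": 0.003, "ax": 0, "ay": 0, "az": -8.4, "jaw": 0}
    - {"x": 0, "y": 0, "z": 0, "ax": 0, "ay": 0, "az": 0, "jaw": 0}
    - {"x": 0, "y": 0, "z": 0, "ax": 0, "ay": 0, "az": 0, "jaw": 0}
    - {"x": 0, "y": 0, "z": 0, "ax": 0, "ay": 0, "az": 0, "jaw": 0}

```text
time_s: 16.8
tcp_pos: [577.4, -65.3, 234.9]
ee_rot: [0.0, 0.811, 0.585, -0.0]
ft_force: [-0.3, -0.2, 0.2]
opening: 91.4
finger_force: 0.0
```

```bash
python3 - <<'E'
from h import *
plan([579.5,-66.2,240],0,1)
# lever check: dark grip pixels in side view vs predicted; head dome check in top view
s=viewer.camera("side")
piv=np.array([590.5,-32.4,55]); yd=np.array([np.cos(np.radians(71.5)),np.sin(np.radians(71.5)),0])
for th in (.5,.55,.6):
    g=piv-68*np.sin(th)*yd+[0,0,68*np.cos(th)]; print(th,g.round(1),np.round(proj("side",g),1))
for nm,im in(("now",s),("start",cv2.imread("pics/side0.png"))):
    sub=im[195:245,295:345].max(2)<60; n,l,st,ce=cv2.connectedComponentsWithStats(sub.astype(np.uint8)); 
    print(nm,[(st[i][:5].tolist(),(ce[i]+[295,195]).round(1).tolist()) for i in range(1,n) if st[i][4]>15])
print([np.round(proj("side",[572.3,-281,76.5+z]),1) for z in(94,105)])
b=cv2.cvtColor(s,cv2.COLOR_BGR2GRAY)[220:330,317]; print(b.tolist())
E
```

```text
t 16.8 tcp [577.4 -65.3 234.9] yaw 71.62 j6 6.0 F [-0.3 -0.2  0.2] open 91.4 tilt [-2.e-04  2.e-04 -1.e+00]
{'x': -0.0002, 'y': 0.0023, 'z': -0.0051} 0
0.5 [580.2 -63.3 114.7] [316. 209.]
0.55 [579.2 -66.1 113. ] [315.6 210.3]
0.6 [578.3 -68.8 111.1] [315.3 211.6]
now []
start []
[array([317.5, 247.3]), array([317.6, 242. ])]
[95, 117, 143, 155, 168, 144, 108, 78, 69, 67, 68, 65, 64, 88, 176, 194, 193, 178, 158, 131, 105, 91, 104, 127, 153, 128, 98, 78, 88, 139, 149, 150, 150, 147, 147, 147, 146, 146, 145, 121, 100, 94, 95, 96, 96, 91, 93, 96, 92, 95, 92, 93, 95, 92, 92, 93, 91, 93, 93, 93, 93, 92, 89, 95, 91, 77, 77, 89, 93, 93, 94, 90, 90, 108, 119, 117, 117, 119, 106, 97, 100, 92, 76, 120, 144, 113, 91, 91, 92, 91, 93, 91, 91, 92, 91, 90, 91, 82, 71, 82, 81, 90, 106, 136, 140, 139, 140, 136, 115, 85]
```

apply_moves:
  series:
    - {"x": -0.0002, "y": 0.0022, "z": 0.02, "ax": 0, "ay": 0, "az": 0, "jaw": 0}
    - {"x": 0, "y": 0, "z": 0.03, "ax": 0, "ay": 0, "az": 0, "jaw": 0}
    - {"x": 0, "y": 0, "z": 0.03, "ax": 0, "ay": 0, "az": 0, "jaw": 0}
    - {"x": 0, "y": 0, "z": 0.03, "ax": 0, "ay": 0, "az": 0, "jaw": 0}
    - {"x": 0, "y": 0, "z": 0.015, "ax": 0, "ay": 0, "az": 0, "jaw": 0}
    - {"x": 0, "y": 0, "z": 0.008, "ax": 0, "ay": 0, "az": 0, "jaw": 0}
    - {"x": 0, "y": 0, "z": 0, "ax": 0, "ay": 0, "az": 0, "jaw": 0}
    - {"x": 0, "y": 0, "z": 0, "ax": 0, "ay": 0, "az": 0, "jaw": 0}

```text
time_s: 17.65
tcp_pos: [579.9, -65.9, 102.7]
ee_rot: [0.0, 0.81, 0.586, 0.0]
ft_force: [0.2, -0.8, 0.4]
opening: 91.4
finger_force: 0.0
```

apply_moves:
  series:
    - {"x": 0, "y": 0, "z": 0, "ax": 0, "ay": 0, "az": 0, "jaw": 1}
    - {"x": 0, "y": 0, "z": 0, "ax": 0, "ay": 0, "az": 0, "jaw": 1}
    - {"x": 0, "y": 0, "z": 0, "ax": 0, "ay": 0, "az": 0, "jaw": 1}
    - {"x": 0, "y": 0, "z": 0, "ax": 0, "ay": 0, "az": 0, "jaw": 1}
    - {"x": 0, "y": 0, "z": 0, "ax": 0, "ay": 0, "az": 0, "jaw": 1}
    - {"x": 0, "y": 0, "z": 0, "ax": 0, "ay": 0, "az": 0, "jaw": 1}
    - {"x": 0, "y": 0, "z": 0, "ax": 0, "ay": 0, "az": 0, "jaw": 1}
    - {"x": 0, "y": 0, "z": 0, "ax": 0, "ay": 0, "az": 0, "jaw": 1}

```text
time_s: 18.45
tcp_pos: [579.3, -65.5, 101.9]
ee_rot: [-0.0, 0.81, 0.586, -0.0]
ft_force: [-0.8, -0.8, -0.3]
opening: 29.8
finger_force: 0.0
```

```bash
python3 - <<'E'
from h import *
plan([590.5,-32.4,112],0,1)
E
```

```text
t 18.45 tcp [579.3 -65.5 101.9] yaw 71.81 j6 6.0 F [-0.8 -0.8 -0.3] open 29.8 tilt [-0.e+00 -1.e-04 -1.e+00]
{'x': 0.035, 'y': 0.0003, 'z': -0.0101} 0
```

apply_moves:
  series:
    - {"x": 0, "y": 0, "z": 0, "ax": 0, "ay": 0, "az": 0, "jaw": 1}
    - {"x": 0, "y": 0, "z": 0, "ax": 0, "ay": 0, "az": 0, "jaw": 1}
    - {"x": 0, "y": 0, "z": 0, "ax": 0, "ay": 0, "az": 0, "jaw": 1}

```text
time_s: 18.75
tcp_pos: [579.9, -65.7, 102.0]
ee_rot: [0.0, 0.81, 0.586, 0.0]
ft_force: [4.5, -0.8, -2.1]
opening: 21.2
finger_force: 30.0
```

apply_moves:
  series:
    - {"x": 0.0053, "y": 0, "z": -0.003, "ax": 0, "ay": 0, "az": 0, "jaw": 1}
    - {"x": 0.0056, "y": 0, "z": -0.0025, "ax": 0, "ay": 0, "az": 0, "jaw": 1}
    - {"x": 0.0058, "y": 0, "z": -0.0019, "ax": 0, "ay": 0, "az": 0, "jaw": 1}
    - {"x": 0.006, "y": 0, "z": -0.0014, "ax": 0, "ay": 0, "az": 0, "jaw": 1}
    - {"x": 0.0065, "y": 0, "z": -0.0009, "ax": 0, "ay": 0, "az": 0, "jaw": 1}
    - {"x": 0.006, "y": 0, "z": -0.0003, "ax": 0, "ay": 0, "az": 0, "jaw": 1}
    - {"x": 0, "y": 0, "z": 0, "ax": 0, "ay": 0, "az": 0, "jaw": 1}
    - {"x": 0, "y": 0, "z": 0, "ax": 0, "ay": 0, "az": 0, "jaw": 1}

```text
time_s: 19.55
tcp_pos: [591.2, -32.5, 112.6]
ee_rot: [0.001, 0.81, 0.587, 0.0]
ft_force: [2.5, -4.2, 5.9]
opening: 21.4
finger_force: 30.0
```

apply_moves:
  series:
    - {"x": 0, "y": 0, "z": 0, "ax": 0, "ay": 0, "az": 0, "jaw": 1}
    - {"x": 0, "y": 0, "z": 0, "ax": 0, "ay": 0, "az": 0, "jaw": 1}
    - {"x": 0, "y": 0, "z": 0, "ax": 0, "ay": 0, "az": 0, "jaw": 1}
    - {"x": 0, "y": 0, "z": 0, "ax": 0, "ay": 0, "az": 0, "jaw": 1}
    - {"x": 0, "y": 0, "z": 0, "ax": 0, "ay": 0, "az": 0, "jaw": 1}
    - {"x": 0, "y": 0, "z": 0, "ax": 0, "ay": 0, "az": 0, "jaw": 1}
    - {"x": 0, "y": 0, "z": 0, "ax": 0, "ay": 0, "az": 0, "jaw": 1}
    - {"x": 0, "y": 0, "z": 0, "ax": 0, "ay": 0, "az": 0, "jaw": 1}

```text
time_s: 20.35
tcp_pos: [591.2, -32.6, 112.6]
ee_rot: [0.001, 0.81, 0.586, 0.0]
ft_force: [3.0, -4.1, 5.4]
opening: 21.0
finger_force: 30.0
```

```bash
python3 - <<'E'
from h import *
plan([590.5,-32.4,112],0,1)
E
```

```text
t 20.35 tcp [591.2 -32.6 112.6] yaw 71.81 j6 9.0 F [ 3.  -4.1  5.4] open 21.0 tilt [-3.0e-04  2.1e-03 -1.0e+00]
{'x': -0.0, 'y': -0.0007, 'z': 0.0006} 0
```

apply_moves:
  series:
    - {"x": 0, "y": 0, "z": 0, "ax": 0, "ay": 0, "az": 0, "jaw": 1}
    - {"x": 0, "y": 0, "z": 0, "ax": 0, "ay": 0, "az": 0, "jaw": 1}
    - {"x": 0, "y": 0, "z": 0, "ax": 0, "ay": 0, "az": 0, "jaw": 1}
    - {"x": 0, "y": 0, "z": 0, "ax": 0, "ay": 0, "az": 0, "jaw": 1}
    - {"x": 0.0068, "y": 0, "z": 0.0003, "ax": 0, "ay": 0, "az": 0, "jaw": 1}
    - {"x": 0.0067, "y": 0, "z": 0.001, "ax": 0, "ay": 0, "az": 0, "jaw": 1}
    - {"x": 0.0066, "y": 0, "z": 0.0017, "ax": 0, "ay": 0, "az": 0, "jaw": 1}
    - {"x": 0.0064, "y": 0, "z": 0.0023, "ax": 0, "ay": 0, "az": 0, "jaw": 1}

```text
time_s: 21.15
tcp_pos: [599.9, -7.3, 107.9]
ee_rot: [0.001, 0.81, 0.586, 0.001]
ft_force: [1.5, -4.2, 13.9]
opening: 21.1
finger_force: 30.0
```

apply_moves:
  series:
    - {"x": 0.0061, "y": 0, "z": 0.003, "ax": 0, "ay": 0, "az": 0, "jaw": 1}
    - {"x": 0.0045, "y": 0, "z": 0.0026, "ax": 0, "ay": 0, "az": 0, "jaw": 1}
    - {"x": 0, "y": 0, "z": 0, "ax": 0, "ay": 0, "az": 0, "jaw": 1}
    - {"x": 0, "y": 0, "z": 0, "ax": 0, "ay": 0, "az": 0, "jaw": 1}

```text
time_s: 21.55
tcp_pos: [603.6, 3.4, 102.3]
ee_rot: [0.001, 0.81, 0.587, 0.001]
ft_force: [5.3, 2.8, 12.3]
opening: 21.2
finger_force: 30.0
```

```bash
python3 - <<'E'
from h import *
plan([590.5,-32.4,112],0,1)
E
```

```text
t 21.55 tcp [603.6   3.4 102.3] yaw 71.82 j6 13.0 F [ 5.3  2.8 12.3] open 21.2 tilt [ 0.0011  0.0034 -1.    ]
{'x': -0.0381, 'y': -0.0012, 'z': -0.0097} 0
```

apply_moves:
  series:
    - {"x": 0.0015, "y": 0, "z": 0.001, "ax": 0, "ay": 0, "az": 0, "jaw": 1}
    - {"x": 0, "y": 0, "z": 0, "ax": 0, "ay": 0, "az": 0, "jaw": 1}
    - {"x": 0, "y": 0, "z": 0, "ax": 0, "ay": 0, "az": 0, "jaw": 0}
    - {"x": 0, "y": 0, "z": 0, "ax": 0, "ay": 0, "az": 0, "jaw": 0}
    - {"x": 0, "y": 0, "z": 0, "ax": 0, "ay": 0, "az": 0, "jaw": 0}
    - {"x": 0, "y": 0, "z": 0, "ax": 0, "ay": 0, "az": 0, "jaw": 0}
    - {"x": 0, "y": 0, "z": 0, "ax": 0, "ay": 0, "az": 0, "jaw": 0}
    - {"x": 0, "y": 0, "z": 0, "ax": 0, "ay": 0, "az": 0, "jaw": 0}

```text
time_s: 22.35
tcp_pos: [602.3, 4.6, 99.9]
ee_rot: [-0.0, 0.81, 0.586, -0.0]
ft_force: [0.2, -0.1, -0.6]
opening: 66.6
finger_force: 0.0
```

apply_moves:
  series:
    - {"x": 0, "y": 0, "z": 0, "ax": 0, "ay": 0, "az": 0, "jaw": 0}
    - {"x": 0, "y": 0, "z": -0.02, "ax": 0, "ay": 0, "az": 0, "jaw": 0}
    - {"x": 0, "y": 0, "z": -0.04, "ax": 0, "ay": 0, "az": 0, "jaw": 0}
    - {"x": 0, "y": 0, "z": -0.04, "ax": 0, "ay": 0, "az": 0, "jaw": 0}
    - {"x": 0.03, "y": 0, "z": -0.04, "ax": 0, "ay": 0, "az": 0, "jaw": 0}
    - {"x": 0.04, "y": 0, "z": 0, "ax": 0, "ay": 0, "az": 0, "jaw": 0}
    - {"x": 0.04, "y": 0, "z": 0, "ax": 0, "ay": 0, "az": 0, "jaw": 0}
    - {"x": 0.04, "y": 0, "z": 0, "ax": 0, "ay": 0, "az": 0, "jaw": 0}

```text
time_s: 23.15
tcp_pos: [649.6, 148.5, 240.5]
ee_rot: [0.0, 0.81, 0.586, 0.0]
ft_force: [-0.4, 0.0, -0.8]
opening: 91.6
finger_force: 0.0
```

apply_moves:
  series:
    - {"x": 0.04, "y": 0, "z": 0, "ax": 0, "ay": 0, "az": 0, "jaw": 0}
    - {"x": 0.04, "y": 0, "z": 0, "ax": 0, "ay": 0, "az": 0, "jaw": 0}
    - {"x": 0, "y": 0, "z": 0, "ax": 0, "ay": 0, "az": 0, "jaw": 0}
    - {"x": 0, "y": 0, "z": 0, "ax": 0, "ay": 0, "az": 0, "jaw": 0}

```text
time_s: 23.55
tcp_pos: [674.0, 223.8, 239.5]
ee_rot: [-0.0, 0.81, 0.587, -0.0]
ft_force: [-0.3, -0.4, 0.3]
opening: 91.7
finger_force: 0.0
```

```bash
python3 - <<'E'
from h import *
t0=cv2.imread("pics/top0.png"); t=viewer.camera("top"); s=viewer.camera("side")
plan([590.5,-32.4,112],0,1)
# dark lever grip pixels
for n,im in(("start",t0),("now",t)):
    m=im[190:228,325:385].max(2)<55; v,u=np.nonzero(m); print(n,len(u),np.percentile(u,[10,50,90])+325,np.median(v)+190)
piv=np.array([590.5,-32.4,55]); yd=np.array([np.cos(np.radians(71.5)),np.sin(np.radians(71.5)),0])
for th in(.55,0,-.5,-.58): print(th,np.round(proj("top",piv-68*np.sin(th)*yd+[0,0,68*np.cos(th)]),1))
# head: dome circle in top view
g=cv2.medianBlur(cv2.resize(cv2.cvtColor(t[185:250,430:510],cv2.COLOR_BGR2GRAY),None,fx=4,fy=4,interpolation=cv2.INTER_CUBIC),5)
c=cv2.HoughCircles(g,cv2.HOUGH_GRADIENT,1.5,20,param1=80,param2=25,minRadius=40,maxRadius=65)
if c is not None:
    for x,y,r in c[0][:4]: print("circ",430+x/4,185+y/4,r/4,onz("top",430+x/4,185+y/4,170.5).round(1))
print("pred",proj("top",[572.3,-280.5,170.5]))
E
```

```text
t 23.65 tcp [674.  222.3 239.9] yaw 71.78 j6 32.0 F [-0.3 -0.4  0.3] open 91.2 tilt [-5.e-04 -3.e-04 -1.e+00]
{'x': -0.268, 'y': 0.0004, 'z': 0.128} 0
start 111 [366. 371. 377.] 210.0
now 8 [357.6 365.5 368. ] 210.5
0.55 [371.5 210.5]
0 [357.6 205. ]
-0.5 [344.  200.4]
-0.58 [342.1 199.8]
circ 474.8125 214.8125 13.9 [ 573.6 -283.   170.5]
circ 447.8125 217.0625 13.975 [ 567.1 -224.   170.5]
circ 456.8125 215.9375 13.15 [ 570.  -243.6  170.5]
pred (np.float64(473.6833065704643), np.float64(215.36841487293603))
```

```bash
python3 - <<'E'
from h import *
s=viewer.camera("side"); s0=cv2.imread("pics/side0.png")
piv=np.array([590.5,-32.4,55]); yd=np.array([np.cos(np.radians(71.5)),np.sin(np.radians(71.5)),0])
for th in(.55,-.4,-.5,-.58): print(th,[np.round(proj("side",piv+L*(-np.sin(th)*yd+np.array([0,0,np.cos(th)]))),1).tolist() for L in(68,90)])
for n,im in(("start",s0),("now",s)):
    a=im[190:235,305:335].max(2); v,u=np.nonzero(a<50); print(n,len(u),np.median(u)+305,np.median(v)+190,v.min()+190,v.max()+190)
E
```

```text
0.55 [[315.6, 210.3], [314.3, 205.6]]
-0.4 [[322.8, 195.8], [323.9, 186.7]]
-0.5 [[323.4, 195.7], [324.7, 186.7]]
-0.58 [[323.9, 195.8], [325.3, 186.9]]
  return _methods._mean(a, axis=axis, dtype=dtype,
  ret = ret.dtype.type(ret / rcount)
Traceback (most recent call last):
ValueError: zero-size array to reduction operation minimum which has no identity
```

apply_moves:
  series:
    - {"x": 0.017, "y": -0.044, "z": 0, "ax": 0, "ay": 0, "az": 0, "jaw": 0}
    - {"x": 0.017, "y": -0.044, "z": 0, "ax": 0, "ay": 0, "az": 0, "jaw": 0}
    - {"x": 0.017, "y": -0.044, "z": 0, "ax": 0, "ay": 0, "az": 0, "jaw": 0}
    - {"x": 0.017, "y": -0.044, "z": 0, "ax": 0, "ay": 0, "az": 0, "jaw": 0}
    - {"x": 0.017, "y": -0.044, "z": 0, "ax": 0, "ay": 0, "az": 0, "jaw": 0}
    - {"x": 0.017, "y": -0.044, "z": 0, "ax": 0, "ay": 0, "az": 0, "jaw": 0}
    - {"x": 0, "y": 0, "z": 0, "ax": 0, "ay": 0, "az": 0, "jaw": 0}
    - {"x": 0, "y": 0, "z": 0, "ax": 0, "ay": 0, "az": 0, "jaw": 0}

```text
time_s: 24.5
tcp_pos: [454.9, 402.2, 240.5]
ee_rot: [0.0, 0.81, 0.587, 0.0]
ft_force: [0.5, 1.4, -0.3]
opening: 90.9
finger_force: 0.0
```

```bash
python3 - <<'E'
from h import *
t0=cv2.imread("pics/top0.png"); t=viewer.camera("top"); cv2.imwrite("pics/topend.png",t)
for n,im in(("start",t0),("now",t)):
    for th in(45,60):
        m=(im[185:230,320:385].max(2)<th).astype(np.uint8); k,l,st,ce=cv2.connectedComponentsWithStats(m)
        print(n,th,[((ce[i]+[320,185]).round(1).tolist(),st[i].tolist()) for i in range(1,k) if st[i][4]>12])
E
```

```text
start 45 [([373.1, 209.6], [46, 22, 14, 8, 46])]
start 60 [([371.1, 210.4], [43, 21, 17, 10, 115])]
now 45 []
now 60 [([366.2, 210.7], [44, 24, 6, 5, 15])]
```

```bash
python3 - <<'E'
from h import *
a=cv2.cvtColor(cv2.imread("pics/top0.png"),cv2.COLOR_BGR2GRAY); b=cv2.cvtColor(cv2.imread("pics/topend.png"),cv2.COLOR_BGR2GRAY)
for n,i in(("0",a),("1",b)):
    print(n)
    for r in range(192,220,2): print(r,i[r,326:386:2].tolist())
E
```

```text
0
192 [155, 151, 140, 104, 146, 161, 181, 182, 178, 176, 176, 175, 169, 147, 147, 143, 137, 118, 132, 165, 169, 173, 166, 119, 166, 175, 164, 172, 173, 167]
194 [158, 154, 145, 128, 151, 175, 178, 180, 181, 184, 179, 178, 180, 179, 171, 146, 146, 148, 146, 132, 115, 170, 144, 67, 77, 88, 137, 169, 175, 173]
196 [153, 153, 104, 144, 144, 182, 180, 184, 182, 180, 181, 182, 183, 180, 178, 179, 175, 182, 151, 149, 146, 142, 121, 74, 71, 73, 114, 166, 167, 168]
198 [150, 151, 113, 149, 187, 180, 183, 158, 182, 182, 182, 180, 181, 184, 183, 183, 179, 176, 180, 172, 167, 149, 149, 145, 136, 101, 125, 157, 163, 165]
200 [151, 157, 138, 148, 180, 184, 180, 83, 64, 101, 147, 182, 181, 182, 182, 179, 183, 184, 179, 181, 180, 177, 179, 138, 143, 149, 147, 129, 123, 166]
202 [151, 117, 149, 131, 179, 180, 182, 62, 66, 62, 58, 80, 107, 179, 184, 183, 180, 180, 180, 181, 182, 182, 183, 181, 179, 186, 146, 149, 134, 163]
204 [152, 117, 152, 182, 185, 182, 179, 171, 113, 65, 62, 64, 58, 64, 101, 121, 154, 184, 182, 180, 181, 184, 185, 182, 181, 101, 141, 149, 122, 163]
206 [123, 146, 150, 186, 129, 1
[... 2418 characters left out ...]
84, 188, 187, 186, 177, 93, 62, 54, 57, 53, 58, 138, 186, 187, 179, 155, 107, 141, 158]
212 [121, 150, 157, 152, 158, 159, 189, 186, 184, 183, 187, 184, 184, 133, 189, 189, 186, 185, 176, 93, 58, 53, 172, 182, 189, 165, 155, 175, 147, 161]
214 [125, 88, 90, 134, 154, 155, 158, 138, 178, 188, 184, 182, 183, 145, 186, 186, 186, 188, 189, 188, 177, 148, 186, 184, 188, 159, 138, 141, 154, 162]
216 [146, 131, 135, 115, 83, 110, 142, 157, 157, 158, 167, 189, 187, 183, 183, 185, 185, 185, 187, 188, 188, 188, 189, 188, 168, 161, 126, 158, 158, 155]
218 [152, 134, 132, 136, 140, 138, 119, 84, 124, 149, 158, 156, 159, 177, 193, 188, 182, 185, 182, 186, 111, 120, 188, 187, 155, 153, 155, 166, 157, 156]
```

```bash
python3 - <<'E'
from h import *
piv=np.array([590.5,-32.4,55]); a=np.radians(71.5); yd=np.array([np.cos(a),np.sin(a),0]); xd=np.array([np.sin(a),-np.cos(a),0])
def sil(th):
    ax=-np.sin(th)*yd+np.array([0,0,np.cos(th)]); e=np.cross(ax,xd)
    P=[piv+L*ax+11*(np.cos(f)*xd+np.sin(f)*e) for L in(48,89) for f in np.linspace(0,6.28,24)]
    h=cv2.convexHull(np.array([proj("top",p) for p in P],np.float32)); M=cv2.moments(h); return (M["m10"]/M["m00"],M["m01"]/M["m00"]),h[:,0,0].min(),h[:,0,0].max(),M["m00"]
for th in(.5,.55,.6,-.4,-.45,-.5,-.55,-.6): print(th,*[np.round(v,1) for v in sil(th)])
for n,r,f in(("0",(204,218,362,382),"top0"),("1",(192,207,336,353),"topend")):
    g=cv2.imread(f"pics/{f}.png").max(2)[r[0]:r[1],r[2]:r[3]]; w=np.clip((150-g.astype(float))/95,0,1); w[w<.4]=0
    v,u=np.mgrid[r[0]:r[1],r[2]:r[3]]; print(n,(w*u).sum()/w.sum(),(w*v).sum()/w.sum(),w.sum(), u[w>.5].min(),u[w>.5].max())
E
```

```text
0.5 [370.8 210.1] 361.7 379.7 156.0
0.55 [371.9 210.6] 362.6 381.0 160.1
0.6 [372.9 211. ] 363.5 382.2 163.8
-0.4 [346.4 201. ] 339.2 353.6 126.3
-0.45 [345.1 200.6] 337.6 352.6 132.6
-0.5 [343.8 200.2] 336.0 351.6 138.5
-0.55 [342.5 199.9] 334.5 350.7 143.9
-0.6 [341.3 199.5] 333.0 349.7 148.7
0 371.01649164324795 210.16084898683624 142.33684210526317 362 380
1 344.2402337742233 200.1900953552753 102.66315789473684 338 351
```

By the silhouette the lever stands near −0.45 to −0.49, which isn't far enough. I'll push it to its stop with closed fingers.

```bash
python3 - <<'E'
from h import *
plan([581,-61,220],0,12)
E
```

```text
t 24.55 tcp [455.7 401.7 240.3] yaw 71.78 j6 54.0 F [-0.1  0.6 -0.4] open 91.1 tilt [ 2.e-04  6.e-04 -1.e+00]
{'x': -0.0334, 'y': 0.022, 'z': 0.0017} 0
```

apply_moves:
  series:
    - {"x": -0.0334, "y": 0.022, "z": 0.001, "ax": 0, "ay": 0, "az": 0, "jaw": 1}
    - {"x": -0.0334, "y": 0.022, "z": 0.001, "ax": 0, "ay": 0, "az": 0, "jaw": 1}
    - {"x": -0.0334, "y": 0.022, "z": 0.001, "ax": 0, "ay": 0, "az": 0, "jaw": 1}
    - {"x": -0.0334, "y": 0.022, "z": 0.001, "ax": 0, "ay": 0, "az": 0, "jaw": 1}
    - {"x": -0.0334, "y": 0.022, "z": 0.001, "ax": 0, "ay": 0, "az": 0, "jaw": 1}
    - {"x": -0.0334, "y": 0.022, "z": 0.001, "ax": 0, "ay": 0, "az": 0, "jaw": 1}
    - {"x": -0.0334, "y": 0.022, "z": 0.001, "ax": 0, "ay": 0, "az": 0, "jaw": 1}
    - {"x": -0.0334, "y": 0.022, "z": 0.001, "ax": 0, "ay": 0, "az": 0, "jaw": 1}

```text
time_s: 25.35
tcp_pos: [539.8, 90.2, 232.1]
ee_rot: [0.0, 0.811, 0.585, 0.0]
ft_force: [1.4, -1.2, 0.8]
opening: 30.3
finger_force: 0.0
```

apply_moves:
  series:
    - {"x": -0.0334, "y": 0.022, "z": 0.001, "ax": 0, "ay": 0, "az": 0, "jaw": 1}
    - {"x": -0.0334, "y": 0.022, "z": 0.001, "ax": 0, "ay": 0, "az": 0, "jaw": 1}
    - {"x": -0.0334, "y": 0.022, "z": 0.001, "ax": 0, "ay": 0, "az": 0, "jaw": 1}
    - {"x": -0.0334, "y": 0.022, "z": 0.001, "ax": 0, "ay": 0, "az": 0, "jaw": 1}
    - {"x": 0, "y": 0, "z": 0, "ax": 0, "ay": 0, "az": 0, "jaw": 1}
    - {"x": 0, "y": 0, "z": 0, "ax": 0, "ay": 0, "az": 0, "jaw": 1}

```text
time_s: 25.95
tcp_pos: [580.9, -63.2, 227.8]
ee_rot: [-0.0, 0.811, 0.585, -0.0]
ft_force: [0.2, 0.3, -0.4]
opening: 0.3
finger_force: 0.0
```

```bash
python3 - <<'E'
from h import *
plan([581,-61,120],0,4)
E
```

```text
t 25.95 tcp [580.9 -63.2 227.8] yaw 71.58 j6 6.0 F [ 0.2  0.3 -0.4] open 0.3 tilt [-0.e+00 -2.e-04 -1.e+00]
{'x': 0.0005, 'y': -0.0001, 'z': 0.027} 0
```

apply_moves:
  series:
    - {"x": 0, "y": 0, "z": 0.03, "ax": 0, "ay": 0, "az": 0, "jaw": 1}
    - {"x": 0, "y": 0, "z": 0.04, "ax": 0, "ay": 0, "az": 0, "jaw": 1}
    - {"x": 0, "y": 0, "z": 0.03, "ax": 0, "ay": 0, "az": 0, "jaw": 1}
    - {"x": 0, "y": 0, "z": 0.008, "ax": 0, "ay": 0, "az": 0, "jaw": 1}
    - {"x": 0.01, "y": 0, "z": 0, "ax": 0, "ay": 0, "az": 0, "jaw": 1}
    - {"x": 0.01, "y": 0, "z": 0, "ax": 0, "ay": 0, "az": 0, "jaw": 1}
    - {"x": 0.005, "y": 0, "z": 0, "ax": 0, "ay": 0, "az": 0, "jaw": 1}
    - {"x": 0, "y": 0, "z": 0, "ax": 0, "ay": 0, "az": 0, "jaw": 1}

```text
time_s: 26.75
tcp_pos: [589.7, -36.0, 121.3]
ee_rot: [0.001, 0.81, 0.587, 0.001]
ft_force: [-0.0, -0.2, -0.1]
opening: 0.2
finger_force: 0.0
```

apply_moves:
  series:
    - {"x": 0.003, "y": 0, "z": 0, "ax": 0, "ay": 0, "az": 0, "jaw": 1}
    - {"x": 0.003, "y": 0, "z": 0, "ax": 0, "ay": 0, "az": 0, "jaw": 1}
    - {"x": 0.003, "y": 0, "z": 0, "ax": 0, "ay": 0, "az": 0, "jaw": 1}
    - {"x": 0, "y": 0, "z": 0, "ax": 0, "ay": 0, "az": 0, "jaw": 1}

```text
time_s: 27.15
tcp_pos: [591.7, -28.4, 120.1]
ee_rot: [0.0, 0.81, 0.586, 0.0]
ft_force: [0.7, -0.2, -0.3]
opening: 0.3
finger_force: 0.5
```

apply_moves:
  series:
    - {"x": 0.002, "y": 0, "z": 0, "ax": 0, "ay": 0, "az": 0, "jaw": 1}
    - {"x": 0.002, "y": 0, "z": 0, "ax": 0, "ay": 0, "az": 0, "jaw": 1}
    - {"x": 0, "y": 0, "z": 0, "ax": 0, "ay": 0, "az": 0, "jaw": 1}

```text
time_s: 27.45
tcp_pos: [592.9, -24.5, 120.0]
ee_rot: [-0.0, 0.81, 0.586, 0.0]
ft_force: [0.3, -2.2, -0.6]
opening: 0.3
finger_force: 0.6
```

apply_moves:
  series:
    - {"x": 0.002, "y": 0, "z": 0, "ax": 0, "ay": 0, "az": 0, "jaw": 1}
    - {"x": 0.001, "y": 0, "z": 0, "ax": 0, "ay": 0, "az": 0, "jaw": 1}
    - {"x": 0, "y": 0, "z": 0, "ax": 0, "ay": 0, "az": 0, "jaw": 1}

```text
time_s: 27.75
tcp_pos: [593.6, -22.0, 120.0]
ee_rot: [0.0, 0.81, 0.586, -0.0]
ft_force: [-0.8, -3.5, -0.5]
opening: 0.5
finger_force: 1.9
```

apply_moves:
  series:
    - {"x": 0.002, "y": 0, "z": 0, "ax": 0, "ay": 0, "az": 0, "jaw": 1}
    - {"x": 0.001, "y": 0, "z": 0, "ax": 0, "ay": 0, "az": 0, "jaw": 1}
    - {"x": 0, "y": 0, "z": 0, "ax": 0, "ay": 0, "az": 0, "jaw": 1}

```text
time_s: 28.05
tcp_pos: [594.0, -20.8, 119.8]
ee_rot: [0.001, 0.81, 0.587, -0.002]
ft_force: [-5.0, -19.4, 0.3]
opening: 0.2
finger_force: 8.0
```

apply_moves:
  series:
    - {"x": 0.0015, "y": 0, "z": 0, "ax": 0, "ay": 0, "az": 0, "jaw": 1}
    - {"x": 0.001, "y": 0, "z": 0, "ax": 0, "ay": 0, "az": 0, "jaw": 1}
    - {"x": 0, "y": 0, "z": 0, "ax": 0, "ay": 0, "az": 0, "jaw": 1}

```text
time_s: 28.35
tcp_pos: [594.2, -20.1, 119.7]
ee_rot: [0.001, 0.81, 0.586, -0.003]
ft_force: [-7.9, -33.9, 0.6]
opening: 0.2
finger_force: 14.0
```

The lever is at its hard stop, with force rising sharply to 34 N. I'll back off, lift and clear.

apply_moves:
  series:
    - {"x": -0.01, "y": 0, "z": 0, "ax": 0, "ay": 0, "az": 0, "jaw": 1}
    - {"x": -0.015, "y": 0, "z": 0, "ax": 0, "ay": 0, "az": 0, "jaw": 1}
    - {"x": 0, "y": 0, "z": -0.03, "ax": 0, "ay": 0, "az": 0, "jaw": 1}
    - {"x": 0, "y": 0, "z": -0.04, "ax": 0, "ay": 0, "az": 0, "jaw": 1}
    - {"x": 0, "y": 0, "z": -0.04, "ax": 0, "ay": 0, "az": 0, "jaw": 1}
    - {"x": 0, "y": 0, "z": 0, "ax": 0, "ay": 0, "az": 0, "jaw": 1}
    - {"x": 0, "y": 0, "z": 0, "ax": 0, "ay": 0, "az": 0, "jaw": 1}
    - {"x": 0, "y": 0, "z": 0, "ax": 0, "ay": 0, "az": 0, "jaw": 1}

```text
time_s: 29.15
tcp_pos: [587.0, -40.4, 229.0]
ee_rot: [-0.001, 0.81, 0.586, -0.0]
ft_force: [-0.6, -0.1, 0.1]
opening: -0.1
finger_force: 0.0
```

```bash
python3 - <<'E'
from h import *
s=readout.get_state(); print(s["time_s"],s["tcp_pos"],s["ft_force"]); print(ticket.finish_job())
E
```

```text
29.15 [586.95150918 -40.41475718 228.95203343] [-0.56071318 -0.06468654  0.08816007]
the job is handed in; nothing more can be done
None
```

I handed the job in at 29.2 s: the head is locked on the neck (it held against a pull) and let go, and the lever rested at centre off for over a second, then was pushed to its stop on the other side; no verdict came back, I never sent the arm near the bystanders, and I didn't check their positions at the end.

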